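Pack the copper-faced tiles in the lidded box

TASK

Open the copper box by tipping its loose lid up by the wooden grip block, the far edge still resting on the rim, then lift the lid off and lay it top side up on the green felt mat. Put every large (50 mm) tile into the box copper face up, turning over those that lie copper down (a packed tile may lean on another, but none may stand on edge or face down), and then set the lid back so that it is fully seated on the rim. Leave the smaller (38 mm) tiles where they lie and do not disturb the hammer, jug and punch pot.

Things in the scene. Friction and masses are not known exactly. Their poses are not given: they have to be found in the camera images.
- tub: square open copper box standing fixed on the bench, outside 138 x 138 x 60 mm, walls and floor 5 mm (inside 128 x 128, 55 deep); origin at the centre of its underside, z up, x and y parallel to its walls
- tub_rim_far (a point): middle of the outer top edge of the box's +x wall, 60 mm up: the rim across from the lid's grip at the start
- lid: loose copper lid 144 x 144 x 4 mm that rests on the box's rim, with a plug 120 x 120 x 5 mm under it that drops into the mouth (4 mm play all round), about 0.22 kg; its only handle is a wooden grip block near the middle of its -x edge. Origin at the centre of the plate's underside (60 mm up when closed), z up out of the top
- lid_grip (a point): top of the lid's wooden grip block (14 mm in lid x, 26 mm in lid y, 24 mm tall above the plate); at lid x -60, y 0, z +28 mm
- lid_far (a point): middle of the underside of the lid's edge across from the grip block, at lid x +69 mm
- mat: green felt mat fixed on the bench, 180 x 180 x 3 mm; origin at the centre of its underside
- tile_a: large walnut tile with one copper face (brass rosette), square, 50 x 50 x 11 mm; origin at its centre, z axis out of the copper face (up = copper up, down = wood up), x and y parallel to its edges; may be absent
- tile_b: large walnut tile with one copper face (brass rosette), square, 50 x 50 x 11 mm; origin at its centre, z axis out of the copper face (up = copper up, down = wood up), x and y parallel to its edges; may be absent
- tile_c: large walnut tile with one copper face (brass rosette), square, 50 x 50 x 11 mm; origin at its centre, z axis out of the copper face (up = copper up, down = wood up), x and y parallel to its edges; may be absent
- tile_d: large walnut tile with one copper face (brass rosette), square, 50 x 50 x 11 mm; origin at its centre, z axis out of the copper face (up = copper up, down = wood up), x and y parallel to its edges; may be absent
- small_a: smaller look-alike: walnut tile with one copper face (brass rosette), square, 38 x 38 x 11 mm; origin at its centre, z axis out of the copper face (up = copper up, down = wood up), x and y parallel to its edges
- small_b: smaller look-alike: walnut tile with one copper face (brass rosette), square, 38 x 38 x 11 mm; origin at its centre, z axis out of the copper face (up = copper up, down = wood up), x and y parallel to its edges
- hammer: hammer lying on the bench, 240 mm long, bystander
- jug: small copper jug with brass handle, 118 mm tall, bystander; origin under its centre
- punch_pot: steel pot of punches, 70 mm wide, bystander; origin under its centre

How it is judged:
By the outcome, as a careful person would: the job done as asked, in the order asked, and still so for the second after the job is handed in, with the robot touching nothing.
Of tile_a, tile_b, tile_c, tile_d only 3 to 4 are there at a start; the rules pass over those that are not, and their reading is None.
At some moment in a run one of tile_a, tile_b, tile_c, tile_d may be knocked a few centimetres aside while the robot is not near it.
It also fails if it takes over 210 s, if anything falls off the work surface, if the arm or the gripper's body presses on something with over 40 N, if the wrist force passes 120 N, or if a joint passes its speed limit or range.

ROBOT

A 6-joint arm with a two-finger parallel gripper is mounted at the origin on the work surface. World frame = base frame: x ahead of the robot, y to its left, z up, the work surface at z = 0. Lengths are in m, angles in rad, forces in N, time in s.
With the tool pointing down it reaches from about 0.3 to 0.875 m from the base axis. Payload 4.2 kg.
Tool frame: the origin (TCP) lies at the very end of the fingers, on their centre line; the grasp point (between the pads) lies 19 mm behind it; z points along the fingers, y is the line along which they close (so a half turn about z gives the same grasp; the last joint's range is limited). The gripper opens to 85 mm and grips with 20 to 120 N. Pads are 22 mm wide; open, the fingers measure 114 mm over their backs; the gripper's body (76 mm by 85 mm) begins 54 mm behind the grasp point. The pads swing forward as they close: fully open they stand 13 mm farther back than shut.
Start: joints at [1.148, 0.32, 1.565, -0, 1.257, -0.02], TCP at [0.225, 0.529, 0.231] pointing down, gripper open.
Joint ranges: [-3.11, 3.11], [-0.84, 2.01], [0.21, 2.61], [-1.34, 4.49], [0.05, 2.63], [-2.56, 2.56]. Speed limits (rad/s): [2.57, 2.57, 3.14, 3.14, 3.14, 3.14].

INTERFACE

Orientations are given as a unit quaternion [x, y, z, w].
In Python, from workcell import ctrl, eyes gives the robot as it stands. The module is installed in compiled form; this text tells all that it offers.
- The arm moves only by the tool arm_command, never from a script. Its argument "series" is a list of rows, each a list of 2 entries, a list of its own where there are three numbers: the shift along the tool's x, y, z in cm, then the turn, a rotation vector about the tool's x, y, z in degrees. In form: [[[x, y, z], [rx, ry, rz]], ...]. A call has 1 to 5 rows; each row is the pose to reach, as a shift and turn from the pose commanded when the call began, along the tool's axes at that moment; what a row does not reach only later rows make up. A row lasts 1/12 s, in which the tool goes at most 41.7 mm and 7.16 degrees, less where a joint would pass 70% of its speed; a pose out of reach is approached as far as the arm can. A call with a gripper value outside its range is refused whole. "claw" is the finger opening in cm, from 0 to 8.54, set as the call begins (left out, the last holds). The fingers move at their own pace and stop on an object; "squeeze" is the grip in N (left out, the last holds). Time passes only in rows, so rows that repeat a pose let the fingers close. It gives the time, the measured TCP pose, the force, the opening and the grip force at its end, in the units of the state.
- ctrl.get_obs(): the state, without advancing time (a new reading comes with each control period).
- eyes.read_camera(name): name is "scene" or "top" or "wrist"; returns a dict with "pixels" (420x560x3 uint8, red, green, blue), "depth" (420x560 float32, m along the optical axis (not along the pixel's ray), 0 where there is no reading), "K" (3x3 intrinsics, pixels), "xyz" and "rotation" of the camera in the world; the wrist camera has in their place "mount" (4x4, takes a point from camera to tool coordinates, whose origin is the TCP and whose axes are the flange's). Camera axes: x right, y down, z forward; pixel columns grow to the right and rows downward; lengths in m; the calibration is good to about 2 mm. A picture is of the moment at which its call begins: read the wrist's pose just before it.
- ctrl.close_job(): hands the job in; it is judged then, once.
The state is a dict: "t": time; "joint_positions": joint angles; "qd": joint speeds; "effort": joint torques, N m; "position": TCP position; "orientation": TCP orientation; "wrist_force": force on the tool from outside, world axes, zero at the start; "ft_torque": the same for the moment, N m; "gripper_width": finger opening in m; "finger_force": force on a finger pad.
Only numpy, scipy, OpenCV 4.12 (cv2) and the standard library are available. Lean on these libraries where they do the work, as an engineer would, in place of code of your own. Each camera call takes 0.05 s, during which the arm holds its last target. There are 200 camera calls.

## Working session

There is one attempt and no reset: what is moved stays moved. The work goes in short steps, Python scripts to look and compute and a tool call to move; the robot and the scene stay as the last step left them, time stands still between calls to the robot, and variables do not carry over. Pictures are saved under pics/ and viewed, at most 17 in all, crops included, and the job is handed in when it is done.

Besides the shell and the picture viewer there is one more tool, called after "Call:" as name([rows], argument=value, ...), one row to a line, values as JSON. arm_command: Moves the arm, as the interface text tells. Its arguments: {"type":"object","properties":{"series":{"type":"array"},"claw":{"type":"number"},"squeeze":{"type":"number"}},"required":["series"]}

```bash
mkdir -p pics; python3 - <<'E'
from workcell import ctrl, eyes
import cv2, numpy as np
o=ctrl.get_obs(); print(o)
for n in ["scene","top"]:
    c=eyes.read_camera(n); cv2.imwrite(f"pics/{n}0.png",c["pixels"][:,:,::-1])
    np.savez(f"{n}0.npz",**{k:v for k,v in c.items()})
    print(n,c["K"],c["xyz"],c["rotation"])
c=eyes.read_camera("wrist"); print(c["K"],c["mount"])
E
```

```text
{'t': 0.0, 'joint_positions': array([ 1.14802715e+00,  3.20259613e-01,  1.56571245e+00,  3.58888945e-06,
        1.25737199e+00, -2.00127898e-02]), 'qd': array([-4.65510806e-05,  1.06540930e-03, -1.34022424e-03,  7.20411844e-04,
        6.95254820e-04,  2.13761789e-04]), 'effort': array([-5.91986100e-04, -4.15525138e+01, -2.34167522e+01,  9.78244907e-05,
        8.06790486e-03, -8.96116035e-06]), 'position': array([0.22517921, 0.52854338, 0.23048782]), 'orientation': array([ 2.00020329e-01,  9.79791356e-01, -8.53952121e-04, -1.93957133e-04]), 'wrist_force': array([-0.28694039, -1.04603965,  0.48491099]), 'ft_torque': array([ 0.0646978 , -0.01468909,  0.01526669]), 'finger_force': 0.0, 'gripper_width': 0.08499201920051455}
scene [[443.30087535   0.         281.72191972]
 [  0.         443.30087535 203.01096717]
 [  0.           0.           1.        ]] [0.98102252 0.42896783 0.7950827 ] [ 0.29834271  0.89094983 -0.32238413 -0.11518896]
top [[390.10731136   0.         273.29492942]
 [  0.         390.10731136 209.76355026]
 [  0.           0.           1.        ]] [ 0.55274211 -0.02397993  1.09963915] [ 0.70747458 -0.70592382  0.02649084 -0.02120197]
[[325.0499392    0.         275.26999668]
 [  0.         325.0499392  208.63693256]
 [  0.           0.           1.        ]] [[-3.16708329e-04 -9.51709532e-01 -3.06999781e-01  7.81466952e-02]
 [ 9.99998835e-01  1.57027004e-04 -1.51841169e-03 -3.29848845e-04]
 [ 1.49329414e-03 -3.06999904e-01  9.51708374e-01 -1.42563322e-01]
 [ 0.00000000e+00  0.00000000e+00  0.00000000e+00  1.00000000e+00]]
```

View pics/top0.png

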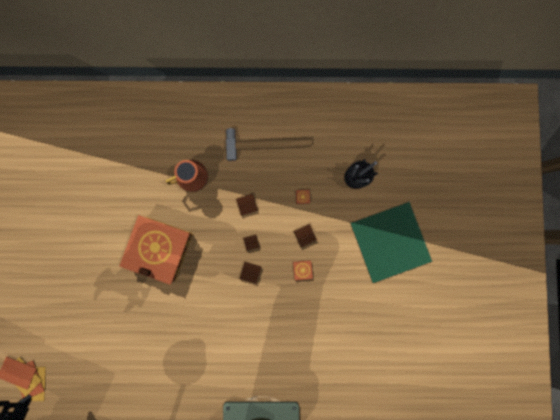

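View pics/scene0.png

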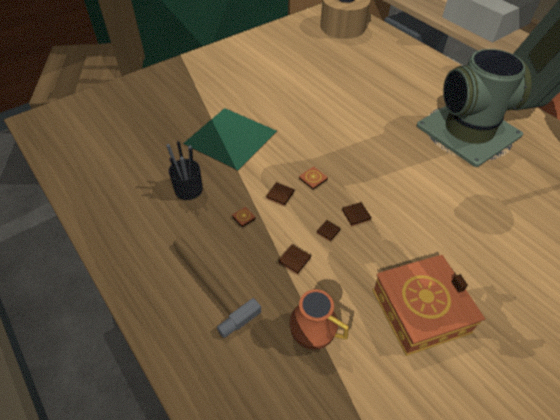

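Top view: the box is at (155,248) with its grip at (145,273), on the robot side. The mat is at (391,242). Large tiles lie wood up at (247,205), (251,273) and (305,236), and copper up at (303,271). Small tiles are at (252,243) and (303,197). The jug (188,175), hammer (270,143) and pot (360,174) stand further away. The scene view agrees.

```bash
cat > h.py <<'E'
import numpy as np, cv2
from scipy.spatial.transform import Rotation as R
from workcell import ctrl, eyes
def look(n):
    o=ctrl.get_obs(); c=eyes.read_camera(n)
    if n=="wrist":
        Rt=R.from_quat(o["orientation"]).as_matrix(); m=np.array(c["mount"])
        c["Rm"]=Rt@m[:3,:3]; c["xyz"]=o["position"]+Rt@m[:3,3]
    else: c["Rm"]=R.from_quat(c["rotation"]).as_matrix()
    return c
def ray(c,uv):
    uv=np.atleast_2d(uv).astype(float); K=c["K"]
    d=np.c_[(uv[:,0]-K[0,2])/K[0,0],(uv[:,1]-K[1,2])/K[1,1],np.ones(len(uv))]
    return d@c["Rm"].T
def onplane(c,uv,z):
    d=ray(c,uv); return c["xyz"]+d*((z-c["xyz"][2])/d[:,2])[:,None]
def proj(c,p):
    q=(np.atleast_2d(p)-c["xyz"])@c["Rm"]; K=c["K"]
    return np.c_[K[0,0]*q[:,0]/q[:,2]+K[0,2],K[1,1]*q[:,1]/q[:,2]+K[1,2]]
def tri(c1,u1,c2,u2):
    a,b=ray(c1,u1)[0],ray(c2,u2)[0]; A=np.c_[a,-b]
    s=np.linalg.lstsq(A,c2["xyz"]-c1["xyz"],rcond=None)[0]
    p,q=c1["xyz"]+a*s[0],c2["xyz"]+b*s[1]; return (p+q)/2,np.linalg.norm(p-q)
def masks(img):
    hsv=cv2.cvtColor(img,cv2.COLOR_RGB2HSV); H,S,V=cv2.split(hsv)
    lab=img.astype(int); r,g,b=lab[...,0],lab[...,1],lab[...,2]
    green=((g>r*1.3)&(g>40)).astype(np.uint8)*255
    copper=((H<12)&(S>130)&(V>110)).astype(np.uint8)*255
    dark=((V<85)&(r>b)&(S>90)).astype(np.uint8)*255
    return dict(green=green,copper=copper,dark=dark)
def blobs(mask,lo,hi):
    mask=cv2.morphologyEx(mask,cv2.MORPH_CLOSE,np.ones((3,3)))
    cs,_=cv2.findContours(mask,cv2.RETR_EXTERNAL,cv2.CHAIN_APPROX_NONE)
    return [x for x in cs if lo<cv2.contourArea(x)<hi]
def rect(c,cont,z):
    """fitted square on plane z: centre, sides mm, angle of a side in deg"""
    p=onplane(c,cont[:,0,:],z)[:,:2].astype(np.float32)
    (ctr,s,a)=cv2.minAreaRect((p*1000).astype(np.float32)); return np.round(ctr,1),np.round(s,1),round(a%90,1)
E
cat > m1.py <<'E'
from h import *
for n in ["top","scene"]:
    c=look(n)
    for k,m in masks(c["pixels"]).items():
        for b in blobs(m,120,9000):
            M=cv2.moments(b); u=[M["m10"]/M["m00"],M["m01"]/M["m00"]]
            if n=="top" and not 100<u[0]<450: continue
            d=c["depth"][int(u[1]),int(u[0])]; z=(c["xyz"]+ray(c,u)[0]*d)[2]
            zz={"green":.003}.get(k,.011) if cv2.contourArea(b)<1200 or k=="green" else .064
            print(n,k,np.round(u),cv2.contourArea(b),"zdepth",round(float(z)*1000),*rect(c,b,zz))
E
python3 m1.py
```

```text
top green [391. 242.] 3771.5 zdepth 4 [ 537.5 -361.8] [175.7 176. ] 19.9
top copper [302. 270.] 312.0 zdepth 11 [ 459.  -113.3] [51.5 51.5] 4.8
top copper [154. 249.] 2790.5 zdepth 64 [516.9 282.9] [145.4 144.8] 70.6
top copper [186. 171.] 411.0 zdepth 121 [733.6 215. ] [65.3 64.6] 0.9
top dark [250. 273.] 295.0 zdepth 10 [451.6  30.3] [52.4 48.2] 74.2
top dark [251. 243.] 166.0 zdepth 11 [532.5  28.6] [41.4 36.1] 17.0
top dark [188. 259.] 472.5 zdepth 4 [486.8 201.2] [ 47.1 137.9] 70.7
top dark [305. 236.] 270.5 zdepth 16 [ 552.4 -120.8] [50.2 48.7] 22.6
top dark [247. 204.] 273.5 zdepth 10 [643.1  41. ] [54.5 50.2] 14.4
top dark [357. 166.] 254.0 zdepth 129 [ 733.7 -275.1] [ 87.2 125.5] 29.7
top dark [204. 170.] 638.0 zdepth 65 [741.2 165. ] [ 78.7 145.5] 72.0
scene green [230. 138.] 2805.0 zdepth 2 [ 540.6 -359.8] [176. 174.] 19.9
scene green [201.  22.] 5506.0 zdepth -255 [ 300.7 -872.7] [432.9 567.5] 54.3
scene copper [316. 317.] 1571.5 zdepth 118 [711.9 191.1] [108.6  67.3] 54.7
scene copper [428. 298.] 5251.0 zdepth 66 [519.1 283.8] [144.9 144.5] 70.8
scene dark [272. 337.] 167.0 zdepth -3 [783.8 157.1] [81.8 13.8] 88.4
scene dark [299. 337.] 617.5 zdepth 58 [741.1 189.6] [116.3  51.1] 82.0
scene dark [459. 283.] 156.5 zdepth 86 [414.2 290.3] [38.4 26.5] 70.6
scene dark [294. 259.] 487.0 zdepth 6 [647.4  46.4] [58.4 53.2] 17.2
scene dark [199. 278.] 396.5 zdepth 14 [827.7 -35. ] [ 14.7 209.8] 2.3
scene dark [328. 230.] 243.5 zdepth 9 [538.4  34.2] [43.1 38.1] 12.3
scene dark [356. 213.] 370.5 zdepth 7 [456.9  35.8] [53.4 51.2] 73.5
scene dark [280. 193.] 331.5 zdepth 9 [ 558.1 -115.1] [53.2 51.1] 24.8
scene dark [467. 131.] 484.0 zdepth 49 [15.3  5.2] [ 88.9 128.8] 21.3
scene dark [549. 108.] 121.5 zdepth -107 [-260.   92.] [51.4 60.6] 87.7
scene dark [546.  47.] 668.5 zdepth 266 [-574.5 -105.8] [368.3  68.5] 14.2
scene dark [382.   8.] 193.5 zdepth -335 [-283.5 -605.3] [151.6  63.3] 53.0
```

```bash
cat > plan.py <<'E'
from h import *
def ori(yaw_y, tilt=0, axis="y"):
    """tool down, tool y at yaw_y deg in the world, then turned by tilt deg about own axis"""
    a=np.radians(yaw_y); y=np.array([np.cos(a),np.sin(a),0]); z=np.array([0,0,-1.]); x=np.cross(y,z)
    return R.from_matrix(np.c_[x,y,z])*R.from_euler(axis,tilt,degrees=True)
def plan(*targets, start=None, vmax=190, wmax=34, prnt=True):
    """targets: (pos m, R). prints calls: shift cm, turn deg (tool axes at each call's start)"""
    o=ctrl.get_obs(); p,r=start or (o["position"],R.from_quat(o["orientation"]))
    for tp,tr in targets:
        tp=np.array(tp,float)
        ang=np.degrees((r.inv()*tr).magnitude()); n=max(1,int(np.ceil(max(np.linalg.norm(tp-p)*1000/vmax,ang/wmax))))
        print("-> ",np.round(tp*1000),"rows/call at limit",round(max(np.linalg.norm(tp-p)*1000/n/41.7,ang/n/7.16),1))
        for i in range(n):
            f=1/(n-i)
            s=np.round(r.inv().apply((tp-p)*f)*100,2); w=np.round(np.degrees((r.inv()*tr).as_rotvec())*f,1)
            print("   ",(s+0.).tolist(),(w+0.).tolist())
            p=p+r.apply(s/100); r=r*R.from_rotvec(np.radians(w))
    return p,r
def st():
    o=ctrl.get_obs(); r=R.from_quat(o["orientation"]).as_matrix()
    print("t",round(o["t"],2),"p",np.round(o["position"]*1000,1),"yaw_y",round(np.degrees(np.arctan2(r[1,1],r[0,1])),1),"q",np.round(o["joint_positions"],2),"F",np.round(o["wrist_force"],1),"w",round(o["gripper_width"]*1000,1),"ff",round(o["finger_force"],1))
E
python3 -c "
from plan import *
plan(([.441,.311,.25],ori(-19.4)))"
```

```text
->  [441. 311. 250.] rows/call at limit 4.0
    [-9.46, -3.86, -0.63] [0.0, 0.0, 28.8]
    [-10.15, 1.17, -0.63] [0.0, 0.0, 28.8]
    [-8.33, 5.92, -0.64] [0.0, 0.0, 28.7]
```

Call:
arm_command([
  [[-9.46, -3.86, -0.63], [0, 0, 28.8]],
  [[-9.46, -3.86, -0.63], [0, 0, 28.8]],
  [[-9.46, -3.86, -0.63], [0, 0, 28.8]],
  [[-9.46, -3.86, -0.63], [0, 0, 28.8]],
  [[-9.46, -3.86, -0.63], [0, 0, 28.8]],
], claw=6)

```text
t: 0.67
position: [0.2982, 0.4555, 0.2378]
orientation: [0.439, 0.898, 0.0, -0.0]
wrist_force: [-0.6, 0.0, -0.3]
gripper_width: 0.0599
finger_force: 0.0
```

Call:
arm_command([
  [[-10.15, 1.17, -0.63], [0, 0, 28.8]],
  [[-10.15, 1.17, -0.63], [0, 0, 28.8]],
  [[-10.15, 1.17, -0.63], [0, 0, 28.8]],
  [[-10.15, 1.17, -0.63], [0, 0, 28.8]],
  [[-10.15, 1.17, -0.63], [0, 0, 28.8]],
])

```text
t: 1.08
position: [0.3696, 0.3834, 0.2439]
orientation: [0.648, 0.762, 0.0, -0.0]
wrist_force: [-0.4, 0.1, 0.6]
gripper_width: 0.0597
finger_force: 0.0
```

Call:
arm_command([
  [[-8.33, 5.92, -0.64], [0, 0, 28.7]],
  [[-8.33, 5.92, -0.64], [0, 0, 28.7]],
  [[-8.33, 5.92, -0.64], [0, 0, 28.7]],
  [[-8.33, 5.92, -0.64], [0, 0, 28.7]],
  [[-8.33, 5.92, -0.64], [0, 0, 28.7]],
])

```text
t: 1.5
position: [0.4413, 0.3113, 0.2501]
orientation: [0.815, 0.579, -0.0, -0.0]
wrist_force: [0.3, 0.8, -0.5]
gripper_width: 0.0597
finger_force: 0.0
```

```bash
python3 -c "
from plan import *
st(); c=look('wrist'); cv2.imwrite('pics/w1.png',c['pixels'][:,:,::-1])
for k,m in masks(c['pixels']).items():
    for b in blobs(m,200,90000):
        M=cv2.moments(b); u=[M['m10']/M['m00'],M['m01']/M['m00']]
        print(k,np.round(u),cv2.contourArea(b),*rect(c,b,.064),rect(c,b,.088))
"
```

```text
t 1.5 p [441.3 311.3 250.1] yaw_y -19.3 q [0.59 0.25 1.61 0.   1.28 0.93] F [ 0.3  0.8 -0.5] w 59.7 ff 0.0
copper [543. 178.] 226.5 [706.3 222.9] [10.6 38.8] 49.8 (array([688.9, 234.8]), array([ 9.8, 35.9]), 49.8)
copper [354. 180.] 18326.5 [516.8 281.3] [143.6 143.9] 70.8 (array([513.2, 288.8]), array([133.2, 133.3]), 70.8)
dark [427. 408.] 532.5 [528.8 -24.7] [74.6 72.8] 70.8 (array([524.3,   5.2]), array([69.1, 67.5]), 70.8)
dark [126. 313.] 415.0 [145.2 202.9] [298.1  34.8] 12.3 (array([168.7, 216.2]), array([276.3,  32.2]), 12.3)
dark [338. 345.] 846.0 [415.2  94.5] [222.8 126.8] 28.1 (array([419. , 115.8]), array([206.5, 117.5]), 28.1)
dark [296. 189.] 369.0 [459.7 297.6] [30.2 14.7] 72.2 (array([460.3, 304. ]), array([28. , 13.6]), 72.2)
dark [515. 268.] 16035.5 [679.2  86.1] [234.3 339.3] 30.0 (array([663.7, 108. ]), array([217.2, 314.5]), 30.0)
```

View pics/w1.png

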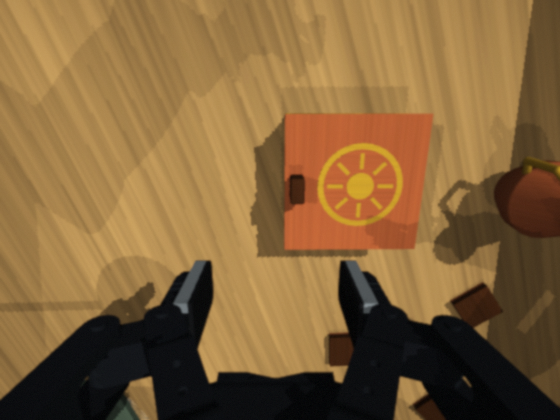

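Wrist view: the closed lid has its centre at (354,180) and the grip block at (296,189). The fingers are at the bottom. Next I move over the grip and look again to triangulate its height.

Call:
arm_command([
  [[0, 2.1, 8], [0, 0, 0]],
  [[0, 2.1, 8], [0, 0, 0]],
  [[0, 2.1, 8], [0, 0, 0]],
  [[0, 2.1, 8], [0, 0, 0]],
], claw=5)

```text
t: 1.88
position: [0.4592, 0.3044, 0.1689]
orientation: [0.815, 0.58, -0.003, -0.0]
wrist_force: [-0.1, -0.3, 1.4]
gripper_width: 0.0501
finger_force: 0.0
```

```bash
python3 -c "
from plan import *
st(); c=look('wrist')
def blk(c):
    out=[]
    for b in blobs(masks(c['pixels'])['dark'],200,3000):
        print('dark',b[:,0].mean(0).round(),cv2.contourArea(b),*rect(c,b,.088))
blk(c); t=look('top'); V=cv2.cvtColor(t['pixels'],cv2.COLOR_RGB2HSV)[...,2]
m=np.zeros_like(V); m[262:284,132:156]=(V[262:284,132:156]<75)*255
for b in blobs(m,10,900): print('top',cv2.minAreaRect(b),rect(t,b,.088))
np.savez('w2.npz',**c)
plan(([.4605,.3032,.067],ori(-19.3)))
"
```

```text
t 1.88 p [459.2 304.4 168.9] yaw_y -19.1 q [0.56 0.33 1.71 0.   1.1  0.9 ] F [-0.1 -0.3  1.4] w 50.1 ff 0.0
dark [403. 396.] 344.5 [507.3  99.5] [35.1 71.4] 16.3
dark [278. 214.] 669.5 [461.4 304.5] [30.1 13.3] 71.5
top ((145.24136352539062, 271.39654541015625), (10.027548789978027, 5.385164737701416), 21.801406860351562) (array([461.8, 296.7]), array([25.8, 13.6]), 68.6)
top ((134.0, 264.0), (4.0, 4.0), 90.0) (array([480.6, 326. ]), array([10.2, 10.4]), 0.1)
->  [460. 303.  67.] rows/call at limit 2.5
    [-0.28, 0.01, 10.52] [0.1, -0.1, 0.1]
```

Call:
arm_command([
  [[-0.1, 0.15, 4], [0, 0, 0]],
  [[-0.1, 0.15, 7], [0, 0, 0]],
  [[-0.1, 0.15, 9], [0, 0, 0]],
  [[-0.1, 0.15, 10], [0, 0, 0]],
  [[-0.1, 0.15, 10], [0, 0, 0]],
])

```text
t: 2.4
position: [0.4616, 0.3032, 0.0703]
orientation: [0.816, 0.579, -0.0, -0.0]
wrist_force: [-0.2, -0.4, 0.7]
gripper_width: 0.05
finger_force: 0.0
```

Call:
arm_command([
  [[0, 0, 0], [0, 0, 0]],
  [[0, 0, 0], [0, 0, 0]],
  [[0, 0, 0], [0, 0, 0]],
  [[0, 0, 0], [0, 0, 0]],
  [[0, 0, 0], [0, 0, 0]],
], claw=0.8, squeeze=60)

```text
t: 2.82
position: [0.463, 0.3037, 0.0726]
orientation: [0.816, 0.578, 0.002, -0.0]
wrist_force: [-2.2, 0.6, 6.1]
gripper_width: 0.0123
finger_force: 61.2
```

```bash
python3 -c "
from plan import *
st()"
```

```text
t 2.82 p [463.  303.7  72.6] yaw_y -19.4 q [0.56 0.43 1.83 0.   0.87 0.9 ] F [-2.2  0.6  6.1] w 12.3 ff 61.2
```

Call:
arm_command([
  [[0, 0.08, -0.88], [3, 0, 0]],
  [[0, 0.2, -1.54], [6, 0, 0]],
  [[0, 0.36, -2.2], [9, 0, 0]],
  [[0, 0.54, -2.85], [12, 0, 0]],
  [[0, 0.77, -3.5], [15, 0, 0]],
], squeeze=80)

```text
t: 3.23
position: [0.4695, 0.3002, 0.1064]
orientation: [0.809, 0.573, -0.075, -0.107]
wrist_force: [-0.3, 1.5, -3.2]
gripper_width: 0.012
finger_force: 79.2
```

```bash
python3 -c "
from plan import *
st()
for n in ['wrist','scene']:
    c=look(n); cv2.imwrite('pics/%s2.png'%n,c['pixels'][:,:,::-1])
im=np.hstack([cv2.imread('pics/wrist2.png'),cv2.resize(cv2.imread('pics/scene2.png')[200:400,340:540],(420,420))])
cv2.imwrite('pics/c2.png',cv2.resize(im,None,fx=.8,fy=.8))
"
```

```text
t 3.23 p [469.5 300.2 106.4] yaw_y -19.3 q [0.44 0.49 1.66 0.2  1.19 0.69] F [-0.3  1.5 -3.2] w 12.0 ff 79.2
```

View pics/c2.png

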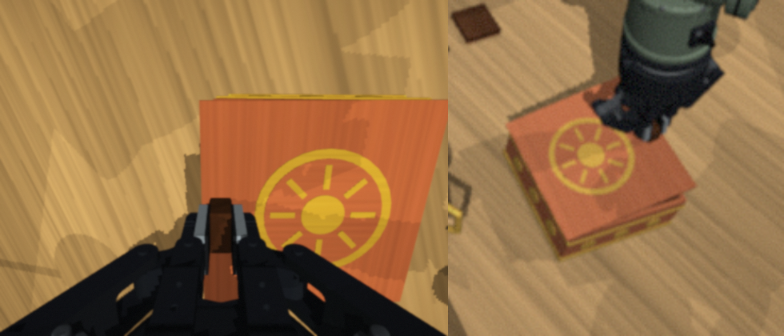

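The block is held between the pads (wrist view, about (222,225)). The lid is tipped about 15° with its far edge on the rim. I continue to 30°.

Call:
arm_command([
  [[0, 0.08, -0.66], [3, 0, 0]],
  [[0, 0.2, -1.32], [6, 0, 0]],
  [[0, 0.36, -1.98], [9, 0, 0]],
  [[0, 0.54, -2.63], [12, 0, 0]],
  [[0, 0.77, -3.28], [15, 0, 0]],
])

```text
t: 3.75
position: [0.484, 0.295, 0.1354]
orientation: [0.788, 0.559, -0.15, -0.211]
wrist_force: [0.3, 0.3, -2.2]
gripper_width: 0.012
finger_force: 79.3
```

Call:
arm_command([
  [[0, 0, 0], [0, 0, 0]],
  [[0, 0, 0], [0, 0, 0]],
  [[0, 0, 0], [0, 0, 0]],
])

```text
t: 4.0
position: [0.4839, 0.295, 0.1347]
orientation: [0.788, 0.559, -0.149, -0.21]
wrist_force: [1.1, -0.2, -2.0]
gripper_width: 0.0119
finger_force: 79.5
```

```bash
python3 -c "
from plan import *
st()
c=look('scene'); cv2.imwrite('pics/s3.png',cv2.resize(c['pixels'][190:400,330:540,::-1],(500,500),interpolation=2))
o=ctrl.get_obs(); p,r=o['position'],R.from_quat(o['orientation'])
print('far edge',p+r.apply([0,.129,.0126]))
"
```

```text
t 4.0 p [483.9 295.  134.7] yaw_y -19.4 q [0.35 0.58 1.49 0.32 1.49 0.59] F [ 1.1 -0.2 -2. ] w 11.9 ff 79.5
far edge [0.5832581  0.26012023 0.0597629 ]
```

View pics/s3.png

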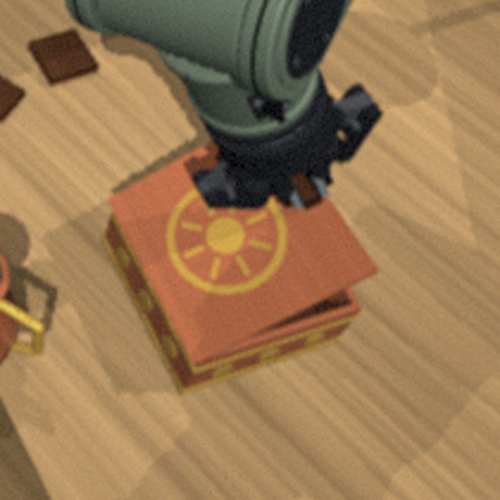

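Call:
arm_command([
  [[0, 0, 0], [0.7, 0, 0]],
  [[0, 0, 0], [1.4, 0, 0]],
  [[0, 0, 0], [1.4, 0, 0]],
  [[0, 0, 0], [1.4, 0, 0]],
])

```text
t: 4.38
position: [0.4842, 0.2951, 0.1358]
orientation: [0.785, 0.557, -0.156, -0.221]
wrist_force: [-0.6, -1.0, 4.6]
gripper_width: 0.0117
finger_force: 80.1
```

```bash
python3 -c "
from plan import *
st(); st()
# edge height from scene picture: far lid edge corner region, depth
c=look('scene'); T=ctrl.get_obs()
o=ctrl.get_obs(); p,r=o['position'],R.from_quat(o['orientation'])
for y in (.05,.09,.12,.129):
  q=p+r.apply([.04 if y>.1 else -.03,y,.0086]); u=proj(c,q)[0]; 
  d=c['depth'][int(round(u[1])),int(round(u[0]))]; print(y,np.round(q*1000,1),np.round(u),'measured z',(c['xyz']+ray(c,u)[0]*d).round(4))
"
```

```text
t 4.38 p [484.2 295.1 135.8] yaw_y -19.3 q [0.34 0.59 1.48 0.33 1.51 0.58] F [-0.6 -1.   4.6] w 11.7 ff 80.1
t 4.38 p [484.2 295.1 135.8] yaw_y -19.3 q [0.34 0.59 1.48 0.33 1.51 0.58] F [-0.6 -1.   4.6] w 11.7 ff 80.1
0.05 [510.3 254.2 102.4] [425. 271.] measured z [0.5687 0.2759 0.1884]
0.09 [542.5 242.9  81.6] [405. 281.] measured z [0.5421 0.2428 0.0809]
0.12 [589.9 300.5  66. ] [409. 323.] measured z [0.5903 0.3006 0.0668]
0.129 [597.1 297.9  61.3] [405. 326.] measured z [0.5978 0.2982 0.0625]
```

```bash
python3 -c "
from plan import *
o=ctrl.get_obs(); r=R.from_quat(o['orientation'])
plan(([.484,.295,.19],r),([.47,.295,.19],ori(-19.4)),([.519,-.3055,.13],ori(-70.1)),([.519,-.3055,.035],ori(-70.1)),vmax=165)"
```

```text
->  [484. 295. 190.] rows/call at limit 1.3
    [-0.02, -2.83, -4.62] [0.0, 0.0, 0.0]
->  [470. 295. 190.] rows/call at limit 4.4
    [-0.46, -1.13, 0.69] [-31.4, 0.0, 0.0]
->  [ 519. -306.  130.] rows/call at limit 3.6
    [-13.76, 6.13, 1.49] [0.0, 0.0, 12.7]
    [-12.07, 9.01, 1.49] [0.0, 0.0, 12.7]
    [-9.8, 11.44, 1.49] [0.0, 0.0, 12.7]
    [-7.04, 13.32, 1.49] [0.0, 0.0, 12.6]
->  [ 519. -306.   35.] rows/call at limit 2.3
    [0.0, 0.01, 9.5] [0.0, 0.0, 0.0]
```

Call:
arm_command([
  [[0, -1.0, -1.8], [0, 0, 0]],
  [[0, -2.0, -3.4], [0, 0, 0]],
  [[0, -2.83, -4.62], [0, 0, 0]],
  [[0, -2.83, -4.62], [0, 0, 0]],
])

```text
t: 4.77
position: [0.4848, 0.2956, 0.1913]
orientation: [0.786, 0.557, -0.154, -0.221]
wrist_force: [-0.3, -0.8, -2.7]
gripper_width: 0.0121
finger_force: 79.3
```

Call:
arm_command([
  [[-0.1, -0.25, 0.15], [-6.3, 0, 0]],
  [[-0.2, -0.5, 0.3], [-12.6, 0, 0]],
  [[-0.3, -0.7, 0.4], [-18.9, 0, 0]],
  [[-0.4, -0.9, 0.55], [-25.2, 0, 0]],
  [[-0.46, -1.13, 0.69], [-31.4, 0, 0]],
])

```text
t: 5.18
position: [0.4693, 0.2946, 0.1881]
orientation: [0.816, 0.578, 0.001, 0.001]
wrist_force: [-0.2, -1.2, -2.8]
gripper_width: 0.0119
finger_force: 79.4
```

Call:
arm_command([
  [[-2.7, 1.2, 0.3], [0, 0, 2.5]],
  [[-5.5, 2.4, 0.6], [0, 0, 5]],
  [[-8.2, 3.6, 0.9], [0, 0, 7.6]],
  [[-11, 4.9, 1.2], [0, 0, 10.2]],
  [[-13.76, 6.13, 1.49], [0, 0, 12.7]],
])

```text
t: 5.6
position: [0.4807, 0.1436, 0.1725]
orientation: [0.875, 0.484, -0.002, -0.001]
wrist_force: [0.7, -0.2, -3.0]
gripper_width: 0.0117
finger_force: 79.5
```

Call:
arm_command([
  [[-2.4, 1.8, 0.3], [0, 0, 2.5]],
  [[-4.8, 3.6, 0.6], [0, 0, 5]],
  [[-7.2, 5.4, 0.9], [0, 0, 7.6]],
  [[-9.6, 7.2, 1.2], [0, 0, 10.2]],
  [[-12.07, 9.01, 1.49], [0, 0, 12.7]],
])

```text
t: 6.02
position: [0.493, -0.0063, 0.1576]
orientation: [0.923, 0.384, -0.002, -0.001]
wrist_force: [0.2, 0.2, -3.6]
gripper_width: 0.0119
finger_force: 79.5
```

Call:
arm_command([
  [[-2, 2.3, 0.3], [0, 0, 2.5]],
  [[-4, 4.6, 0.6], [0, 0, 5]],
  [[-6, 6.9, 0.9], [0, 0, 7.6]],
  [[-7.9, 9.2, 1.2], [0, 0, 10.2]],
  [[-9.8, 11.44, 1.49], [0, 0, 12.7]],
])

```text
t: 6.43
position: [0.5053, -0.1562, 0.1426]
orientation: [0.96, 0.279, -0.001, -0.001]
wrist_force: [1.7, 0.3, -1.7]
gripper_width: 0.0118
finger_force: 79.5
```

Call:
arm_command([
  [[-1.4, 2.7, 0.3], [0, 0, 2.5]],
  [[-2.8, 5.4, 0.6], [0, 0, 5]],
  [[-4.2, 8.1, 0.9], [0, 0, 7.6]],
  [[-5.6, 10.8, 1.2], [0, 0, 10.2]],
  [[-7.04, 13.32, 1.49], [0, 0, 12.6]],
])

```text
t: 6.85
position: [0.5179, -0.3062, 0.1274]
orientation: [0.985, 0.172, -0.001, -0.002]
wrist_force: [0.5, 0.4, -2.2]
gripper_width: 0.012
finger_force: 79.5
```

```bash
python3 -c "
from plan import *
st()
for n in ['top','wrist']:
    c=look(n); k=masks(c['pixels'])
    for b in blobs(k['copper'],1500,90000): print(n,b[:,0].mean(0).round(),cv2.contourArea(b),*rect(c,b,.11 ))
    cv2.imwrite('pics/%s4.png'%n,c['pixels'][:,:,::-1])
plan(([.519,-.3055,.035],ori(-70.1)))"
```

```text
t 6.85 p [ 517.9 -306.2  127.4] yaw_y -70.2 q [-0.55  0.44  1.65  0.    1.05  0.67] F [ 0.5  0.4 -2.2] w 12.0 ff 79.5
top [154. 249.] 2653.5 [518.6 268.1] [132.6 132.1] 70.8
wrist [276. 347.] 2003.0 [ 462. -333.] [43.3 25.9] 18.4
wrist [400. 268.] 13072.0 [ 537.6 -380.7] [74.2 78.7] 5.1
wrist [414. 215.] 34500.0 [ 533.5 -374.4] [152.6 151.4] 19.6
->  [ 519. -306.   35.] rows/call at limit 2.2
    [0.22, -0.26, 9.2] [-0.1, 0.1, -0.2]
```

View pics/top4.png

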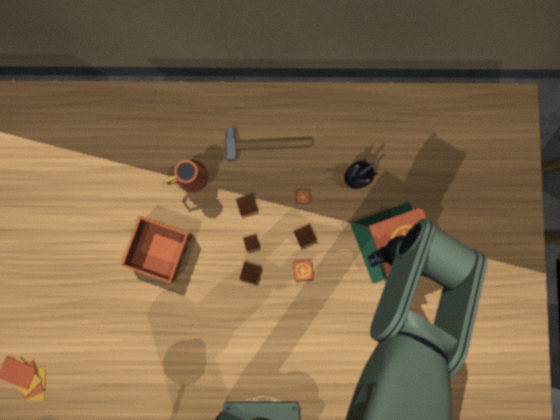

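Top view: the box is open at (157,250), and the lid hangs level above the mat at (400,240). The tiles have not moved. Now I lower the lid.

Call:
arm_command([
  [[0.2, -0.3, 2.5], [0, 0, 0]],
  [[0.2, -0.3, 5], [0, 0, 0]],
  [[0.2, -0.3, 7.5], [0, 0, 0]],
  [[0.2, -0.3, 9.2], [0, 0, 0]],
  [[0.2, -0.3, 9.8], [0, 0, 0]],
])

```text
t: 7.37
position: [0.5169, -0.2994, 0.0272]
orientation: [0.985, 0.173, -0.003, -0.003]
wrist_force: [-0.6, 1.7, -3.1]
gripper_width: 0.0122
finger_force: 79.5
```

Call:
arm_command([
  [[0, 0, 0.25], [0, 0, 0]],
  [[0, 0, 0.5], [0, 0, 0]],
  [[0, 0, 0.7], [0, 0, 0]],
  [[0, 0, 0.8], [0, 0, 0]],
  [[0, 0, 0.8], [0, 0, 0]],
])

```text
t: 7.78
position: [0.5203, -0.3022, 0.0243]
orientation: [0.985, 0.173, 0.001, 0.0]
wrist_force: [-1.5, -0.7, -2.4]
gripper_width: 0.012
finger_force: 79.6
```

```bash
python3 -c "
from plan import *
st()"
```

```text
t 7.78 p [ 520.3 -302.2   24.3] yaw_y -70.1 q [-0.55  0.55  1.76  0.    0.83  0.68] F [-1.5 -0.7 -2.4] w 12.0 ff 79.6
```

Call:
arm_command([
  [[0, 0, 0.1], [0, 0, 0]],
  [[0, 0, 0.2], [0, 0, 0]],
  [[0, 0, 0.3], [0, 0, 0]],
  [[0, 0, 0.4], [0, 0, 0]],
  [[0, 0, 0.4], [0, 0, 0]],
])

```text
t: 8.2
position: [0.52, -0.3021, 0.0207]
orientation: [0.985, 0.173, 0.0, 0.0]
wrist_force: [-2.4, 1.5, 5.1]
gripper_width: 0.0119
finger_force: 80.5
```

```bash
python3 -c "
from plan import *
st()"
```

```text
t 8.2 p [ 520.  -302.1   20.7] yaw_y -70.1 q [-0.55  0.56  1.76  0.    0.82  0.68] F [-2.4  1.5  5.1] w 11.9 ff 80.5
```

Call:
arm_command([
  [[0, 0, 0], [0, 0, 0]],
  [[0, 0, 0], [0, 0, 0]],
  [[0, 0, -0.1], [0, 0, 0]],
  [[0, 0, -3], [0, 0, 0]],
  [[0, 0, -7], [0, 0, 0]],
], claw=4.5, squeeze=40)

```text
t: 8.62
position: [0.5176, -0.3007, 0.0868]
orientation: [0.985, 0.173, -0.003, -0.003]
wrist_force: [0.7, -0.1, 0.5]
gripper_width: 0.0452
finger_force: 0.0
```

```bash
python3 -c "
from plan import *
st()
c=look('wrist')
for b in blobs(masks(c['pixels'])['copper'],8000,90000): print(b[:,0].mean(0).round(),cv2.contourArea(b),*rect(c,b,.012 ))
for b in blobs(masks(c['pixels'])['green'],1000,90000): print(b[:,0].mean(0).round(),cv2.contourArea(b),*rect(c,b,.003 ))
plan(([.56,-.03,.32],ori(-90)))"
```

```text
t 8.62 p [ 517.6 -300.7   86.8] yaw_y -70.1 q [-0.55  0.48  1.7   0.    0.97  0.68] F [ 0.7 -0.1  0.5] w 45.2 ff 0.0
[367. 209.] 24522.0 [ 538.5 -360.2] [143.4 143.9] 19.6
[365. 189.] 14044.0 [ 537.7 -364. ] [178.7 178.7] 19.9
->  [560. -30. 320.] rows/call at limit 4.3
    [6.48, -12.16, -11.19] [0.2, -0.2, 10.0]
    [4.22, -13.14, -11.17] [0.2, -0.3, 9.9]
```

Call:
arm_command([
  [[6.5, -12.2, -11.2], [0, 0, 10]],
  [[6.5, -12.2, -11.2], [0, 0, 10]],
  [[6.5, -12.2, -11.2], [0, 0, 10]],
  [[6.5, -12.2, -11.2], [0, 0, 10]],
  [[6.5, -12.2, -11.2], [0, 0, 10]],
])

```text
t: 9.08
position: [0.5418, -0.1621, 0.2063]
orientation: [0.996, 0.088, 0.004, 0.001]
wrist_force: [0.6, -0.4, 0.2]
gripper_width: 0.0447
finger_force: 0.0
```

Call:
arm_command([
  [[4.2, -13.1, -11.2], [0, 0, 9.9]],
  [[4.2, -13.1, -11.2], [0, 0, 9.9]],
  [[4.2, -13.1, -11.2], [0, 0, 9.9]],
  [[4.2, -13.1, -11.2], [0, 0, 9.9]],
  [[4.2, -13.1, -11.2], [0, 0, 9.9]],
], claw=8)

```text
t: 9.5
position: [0.5603, -0.0255, 0.3179]
orientation: [1.0, 0.002, 0.004, -0.001]
wrist_force: [0.3, 0.4, 1.0]
gripper_width: 0.0801
finger_force: 0.0
```

```bash
cat > tiles.py <<'E'
from plan import *
def tiles(c,z=.011,pr=True):
    out=[]
    for k,m in masks(c["pixels"]).items():
        if k=="green": continue
        if k=="dark": m=((cv2.cvtColor(c["pixels"],cv2.COLOR_RGB2HSV)[...,2]<95)&(c["pixels"][...,0]>c["pixels"][...,2]*1.5)).astype(np.uint8)*255
        for b in blobs(m,300,9000):
            ctr,s,a=rect(c,b,z)
            if 30<min(s) and max(s)<62: 
                out.append((k,ctr,s,a))
                if pr: print(k,b[:,0].mean(0).round(),ctr,s,a)
    return out
if __name__=="__main__":
    st(); c=look("wrist"); tiles(c); cv2.imwrite("pics/w5.png",c["pixels"][:,:,::-1])
    for b in blobs(masks(c['pixels'])['copper'],3000,90000): print('tub',b[:,0].mean(0).round(),cv2.contourArea(b),*rect(c,b,.06))
E
python3 tiles.py
```

```text
t 9.5 p [560.3 -25.5 317.9] yaw_y -89.8 q [-0.07  0.25  1.44  0.    1.44  1.5 ] F [0.3 0.4 1. ] w 80.1 ff 0.0
copper [335. 232.] [ 460.1 -114.6] [51.2 49.1] 4.7
copper [345.  85.] [ 664.3 -116.3] [37.1 36.4] 3.1
dark [238. 235.] [454.   28.4] [50.1 51.4] 73.4
dark [238. 182.] [536.3  26.8] [38.5 38.7] 15.4
dark [344. 169.] [ 554.3 -122.1] [54.4 48.5] 24.5
dark [226. 101.] [644.2  38.3] [52.7 55.7] 17.8
tub [ 52. 206.] 4271.0 [515.9 272.4] [120.9 138.5] 71.1
tub [514. 182.] 4691.0 [ 548.5 -323.5] [128.8 127.4] 19.5
```

View pics/w5.png

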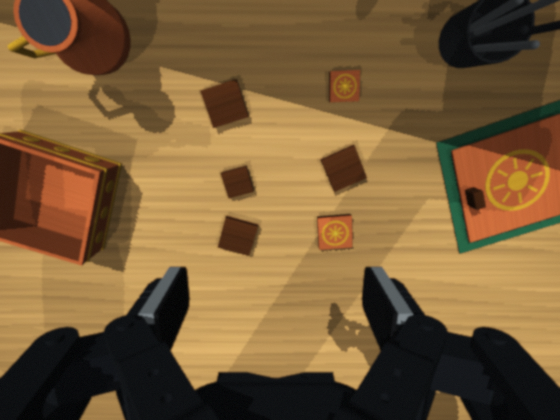

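Wrist view: the large tiles are A (copper up, (335,232)), B (238,235), C (344,169) and D (226,101). The small ones are at (238,182) and (345,85). A comes first. I go above it, narrow the opening, and feel for the bench to calibrate the tip height.

```bash
python3 -c "
from plan import *
c=look('top')
for b in blobs(masks(c['pixels'])['copper'],1500,90000): print('tub',b[:,0].mean(0).round(),cv2.contourArea(b),*rect(c,b,.06))
plan(([.46,-.1145,.10],ori(4.7)),([.46,-.1145,.020],ori(4.7)))
"
```

```text
tub [154. 250.] 2647.0 [517.  283.1] [138.7 139.4] 70.8
->  [ 460. -114.  100.] rows/call at limit 4.4
    [-3.34, 2.87, 7.15] [0.1, 0.0, -31.5]
    [-4.35, 0.71, 7.15] [0.1, -0.1, -31.5]
    [-4.08, -1.65, 7.17] [0.0, -0.1, -31.5]
->  [ 460. -114.   20.] rows/call at limit 1.9
    [0.0, -0.01, 8.0] [0.0, 0.0, 0.0]
```

Call:
arm_command([
  [[-3.3, 2.9, 7.1], [0, 0, -31.5]],
  [[-3.3, 2.9, 7.1], [0, 0, -31.5]],
  [[-3.3, 2.9, 7.1], [0, 0, -31.5]],
  [[-3.3, 2.9, 7.1], [0, 0, -31.5]],
  [[-3.3, 2.9, 7.1], [0, 0, -31.5]],
])

```text
t: 10.02
position: [0.5229, -0.06, 0.2393]
orientation: [0.962, 0.273, -0.003, -0.001]
wrist_force: [-0.2, 0.2, 0.3]
gripper_width: 0.08
finger_force: 0.0
```

Call:
arm_command([
  [[-4.3, 0.7, 7.1], [0, 0, -31.5]],
  [[-4.3, 0.7, 7.1], [0, 0, -31.5]],
  [[-4.3, 0.7, 7.1], [0, 0, -31.5]],
  [[-4.3, 0.7, 7.1], [0, 0, -31.5]],
  [[-4.3, 0.7, 7.1], [0, 0, -31.5]],
])

```text
t: 10.43
position: [0.4897, -0.0882, 0.1687]
orientation: [0.852, 0.524, -0.002, -0.002]
wrist_force: [0.6, -0.4, -0.6]
gripper_width: 0.08
finger_force: 0.0
```

Call:
arm_command([
  [[-4.1, -1.6, 7.1], [0, 0, -31.5]],
  [[-4.1, -1.6, 7.1], [0, 0, -31.5]],
  [[-4.1, -1.6, 7.1], [0, 0, -31.5]],
  [[-4.1, -1.6, 7.1], [0, 0, -31.5]],
  [[-4.1, -1.6, 7.1], [0, 0, -31.5]],
])

```text
t: 10.85
position: [0.4566, -0.1171, 0.0981]
orientation: [0.678, 0.735, -0.002, -0.002]
wrist_force: [-0.1, -1.0, 1.0]
gripper_width: 0.0797
finger_force: 0.0
```

Call:
arm_command([
  [[0, 0, 3.5], [0, 0, 0]],
  [[0, 0, 6.5], [0, 0, 0]],
  [[0, 0, 8], [0, 0, 0]],
  [[0, 0, 8], [0, 0, 0]],
  [[0, 0, 8], [0, 0, 0]],
], claw=6.4)

```text
t: 11.27
position: [0.4575, -0.1164, 0.0191]
orientation: [0.679, 0.734, -0.001, -0.002]
wrist_force: [0.4, -0.2, -0.3]
gripper_width: 0.0641
finger_force: 0.0
```

```bash
python3 -c "
from plan import *
st(); plan(([.46,-.1145,.010],ori(4.7)))
"
```

```text
t 11.27 p [ 457.5 -116.4   19.1] yaw_y 4.5 q [-0.27  0.41  2.07 -0.    0.66 -0.35] F [ 0.4 -0.2 -0.3] w 64.1 ff 0.0
->  [ 460. -114.   10.] rows/call at limit 0.2
    [0.17, 0.27, 0.91] [-0.2, -0.1, -0.2]
```

Call:
arm_command([
  [[0.2, 0.3, 0.4], [0, 0, 0]],
  [[0.2, 0.3, 0.8], [0, 0, 0]],
  [[0.2, 0.3, 1.0], [0, 0, 0]],
  [[0.2, 0.3, 1.0], [0, 0, 0]],
])

```text
t: 11.6
position: [0.4623, -0.1135, 0.0107]
orientation: [0.679, 0.735, 0.0, 0.0]
wrist_force: [0.9, 0.2, -0.2]
gripper_width: 0.0641
finger_force: 0.0
```

Call:
arm_command([
  [[0, 0, 0.2], [0, 0, 0]],
  [[0, 0, 0.4], [0, 0, 0]],
  [[0, 0, 0.4], [0, 0, 0]],
])

```text
t: 11.85
position: [0.4621, -0.1134, 0.0065]
orientation: [0.679, 0.734, -0.0, -0.0]
wrist_force: [-0.2, 0.7, 0.6]
gripper_width: 0.0638
finger_force: 0.0
```

Call:
arm_command([
  [[0, 0, 0.2], [0, 0, 0]],
  [[0, 0, 0.3], [0, 0, 0]],
  [[0, 0, 0.3], [0, 0, 0]],
])

```text
t: 12.1
position: [0.462, -0.1134, 0.0034]
orientation: [0.679, 0.734, -0.0, -0.0]
wrist_force: [0.6, -0.9, -0.6]
gripper_width: 0.064
finger_force: 0.0
```

Call:
arm_command([
  [[0, 0, -0.1], [0, 0, 0]],
  [[0, 0, -0.2], [0, 0, 0]],
  [[0, 0, -0.2], [0, 0, 0]],
  [[0, 0, -0.2], [0, 0, 0]],
  [[0, 0, -0.2], [0, 0, 0]],
], claw=4.5, squeeze=40)

```text
t: 12.52
position: [0.4622, -0.1134, 0.0056]
orientation: [0.679, 0.734, 0.0, -0.0]
wrist_force: [-0.3, -0.8, -0.3]
gripper_width: 0.0477
finger_force: 41.2
```

```bash
python3 -c "
from plan import *
st()
t=np.radians(-19.2); C=np.array([.517,.283]); X=np.array([np.cos(t),np.sin(t)])
p=C+.031*X; print(p, C-.031*X)
plan(([.462,-.1135,.13],ori(4.7)),([*p,.13],ori(70.8)),([*p,.05],ori(70.8)),vmax=175)
"
```

```text
t 12.52 p [ 462.2 -113.4    5.6] yaw_y 4.5 q [-0.26  0.44  2.08  0.    0.63 -0.34] F [-0.3 -0.8 -0.3] w 47.7 ff 41.2
[0.54627567 0.27280513] [0.48772433 0.29319487]
->  [ 462. -114.  130.] rows/call at limit 3.0
    [-0.01, -0.02, -12.44] [0.0, 0.0, -0.2]
->  [546. 273. 130.] rows/call at limit 3.2
    [12.6, 3.86, 0.0] [0.0, 0.0, -22.0]
    [10.24, 8.3, 0.0] [0.0, 0.0, -22.0]
    [6.39, 11.53, 0.0] [0.0, 0.0, -22.1]
->  [546. 273.  50.] rows/call at limit 1.9
    [0.0, 0.0, 8.0] [0.0, 0.0, 0.0]
```

Call:
arm_command([
  [[0, 0, -2.5], [0, 0, 0]],
  [[0, 0, -5], [0, 0, 0]],
  [[0, 0, -7.5], [0, 0, 0]],
  [[0, 0, -10], [0, 0, 0]],
  [[0, 0, -12.4], [0, 0, 0]],
])

```text
t: 12.93
position: [0.4619, -0.1134, 0.1308]
orientation: [0.679, 0.734, 0.0, -0.0]
wrist_force: [0.2, 0.1, -1.4]
gripper_width: 0.0479
finger_force: 41.7
```

Call:
arm_command([
  [[2.5, 0.8, 0], [0, 0, -4.4]],
  [[5, 1.5, 0], [0, 0, -8.8]],
  [[7.5, 2.3, 0], [0, 0, -13.2]],
  [[10, 3.1, 0], [0, 0, -17.6]],
  [[12.6, 3.86, 0], [0, 0, -22.1]],
])

```text
t: 13.35
position: [0.4907, 0.0163, 0.1296]
orientation: [0.524, 0.852, 0.0, 0.0]
wrist_force: [-0.3, -0.1, -0.6]
gripper_width: 0.0479
finger_force: 41.7
```

Call:
arm_command([
  [[2, 1.7, 0], [0, 0, -4.4]],
  [[4.1, 3.3, 0], [0, 0, -8.8]],
  [[6.1, 5, 0], [0, 0, -13.2]],
  [[8.2, 6.6, 0], [0, 0, -17.6]],
  [[10.24, 8.3, 0], [0, 0, -22.1]],
])

```text
t: 13.77
position: [0.5188, 0.1452, 0.1294]
orientation: [0.351, 0.937, -0.0, -0.0]
wrist_force: [0.0, 0.3, -0.4]
gripper_width: 0.048
finger_force: 41.7
```

Call:
arm_command([
  [[1.3, 2.3, 0], [0, 0, -4.4]],
  [[2.6, 4.6, 0], [0, 0, -8.8]],
  [[3.9, 6.9, 0], [0, 0, -13.2]],
  [[5.2, 9.2, 0], [0, 0, -17.7]],
  [[6.39, 11.53, 0], [0, 0, -22.1]],
])

```text
t: 14.18
position: [0.5468, 0.274, 0.1292]
orientation: [0.165, 0.986, -0.0, -0.0]
wrist_force: [-0.9, -0.5, -0.7]
gripper_width: 0.048
finger_force: 41.7
```

```bash
python3 -c "
from plan import *
st(); plan(([.5463,.2728,.030],ori(70.8)))
"
```

```text
t 14.18 p [546.8 274.  129.2] yaw_y 71.1 q [ 0.45  0.45  1.62  0.    1.06 -0.79] F [-0.9 -0.5 -0.7] w 48.0 ff 41.7
->  [546. 273.  30.] rows/call at limit 2.4
    [0.0, -0.13, 9.92] [0.0, 0.0, 0.3]
```

Call:
arm_command([
  [[0, -0.1, 2.5], [0, 0, 0.3]],
  [[0, -0.1, 5], [0, 0, 0.3]],
  [[0, -0.1, 7.5], [0, 0, 0.3]],
  [[0, -0.1, 9.5], [0, 0, 0.3]],
  [[0, -0.1, 10], [0, 0, 0.3]],
])

```text
t: 14.6
position: [0.5442, 0.2707, 0.0258]
orientation: [0.169, 0.986, -0.002, -0.003]
wrist_force: [-0.9, -0.1, -1.3]
gripper_width: 0.0482
finger_force: 41.7
```

Call:
arm_command([
  [[0, 0, 0.6], [0, 0, 0]],
  [[0, 0, 1.2], [0, 0, 0]],
  [[0, 0, 1.7], [0, 0, 0]],
  [[0, 0, 1.7], [0, 0, 0]],
  [[0, 0, 1.7], [0, 0, 0]],
])

```text
t: 15.02
position: [0.5471, 0.2719, 0.0132]
orientation: [0.169, 0.986, 0.0, 0.0]
wrist_force: [0.2, -1.0, -0.7]
gripper_width: 0.048
finger_force: 41.7
```

Call:
arm_command([
  [[0, 0, 0], [0, 0, 0]],
  [[0, 0, 0], [0, 0, 0]],
  [[0, 0, 0], [0, 0, 0]],
  [[0, 0, -0.5], [0, 0, 0]],
  [[0, 0, -2], [0, 0, 0]],
], claw=6.2)

```text
t: 15.43
position: [0.5454, 0.2712, 0.0314]
orientation: [0.169, 0.986, -0.001, -0.002]
wrist_force: [-0.3, -1.3, 1.0]
gripper_width: 0.0619
finger_force: 0.0
```

Call:
arm_command([
  [[0, 0, -3], [0, 0, 0]],
  [[0, 0, -6], [0, 0, 0]],
  [[0, 0, -9], [0, 0, 0]],
  [[0, 0, -12], [0, 0, 0]],
  [[0, 0, -12], [0, 0, 0]],
])

```text
t: 15.85
position: [0.5501, 0.2734, 0.16]
orientation: [0.169, 0.986, 0.004, 0.005]
wrist_force: [0.8, -0.0, 0.7]
gripper_width: 0.0621
finger_force: 0.0
```

```bash
python3 -c "
from plan import *
st(); c=look('wrist'); cv2.imwrite('pics/w6.png',c['pixels'][:,:,::-1])
"
```

```text
t 15.85 p [550.1 273.4 160. ] yaw_y 70.5 q [ 0.44  0.42  1.59  0.    1.12 -0.79] F [ 0.8 -0.   0.7] w 62.1 ff 0.0
```

View pics/w6.png

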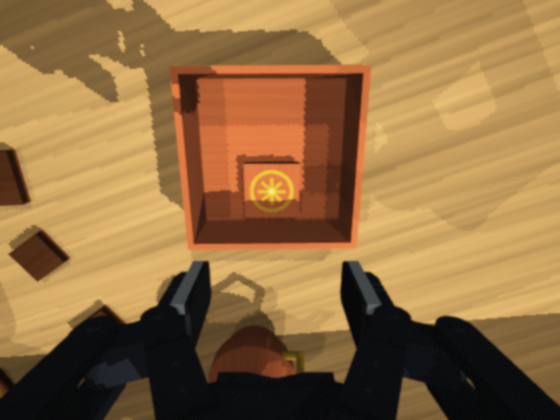

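The wrist view shows tile A flat in the box, copper up, at (272,190). Next comes B, which is wood up. I go above it, look, pre-tilt the tool, grasp near one edge, and roll the tile past vertical.

```bash
python3 -c "
from plan import *
plan(([.44,-.02,.2],ori(-16.6)),vmax=170)
"
```

```text
->  [440. -20. 200.] rows/call at limit 4.1
    [0.16, -10.4, -1.5] [0.2, 0.0, 29.0]
    [-4.91, -9.18, -1.46] [0.2, 0.0, 29.1]
    [-8.75, -5.63, -1.44] [0.2, 0.0, 29.0]
```

Call:
arm_command([
  [[0.2, -10.4, -1.5], [0, 0, 29]],
  [[0.2, -10.4, -1.5], [0, 0, 29]],
  [[0.2, -10.4, -1.5], [0, 0, 29]],
  [[0.2, -10.4, -1.5], [0, 0, 29]],
  [[0.2, -10.4, -1.5], [0, 0, 29]],
])

```text
t: 16.32
position: [0.5093, 0.1731, 0.1673]
orientation: [0.412, 0.911, -0.0, -0.0]
wrist_force: [0.6, -0.3, 0.6]
gripper_width: 0.0621
finger_force: 0.0
```

Call:
arm_command([
  [[-4.9, -9.2, -1.5], [0, 0, 29]],
  [[-4.9, -9.2, -1.5], [0, 0, 29]],
  [[-4.9, -9.2, -1.5], [0, 0, 29]],
  [[-4.9, -9.2, -1.5], [0, 0, 29]],
  [[-4.9, -9.2, -1.5], [0, 0, 29]],
])

```text
t: 16.73
position: [0.4735, 0.0762, 0.1823]
orientation: [0.626, 0.78, -0.0, -0.0]
wrist_force: [0.2, 0.1, 1.6]
gripper_width: 0.0621
finger_force: 0.0
```

Call:
arm_command([
  [[-8.7, -5.6, -1.4], [0, 0, 29]],
  [[-8.7, -5.6, -1.4], [0, 0, 29]],
  [[-8.7, -5.6, -1.4], [0, 0, 29]],
  [[-8.7, -5.6, -1.4], [0, 0, 29]],
  [[-8.7, -5.6, -1.4], [0, 0, 29]],
])

```text
t: 17.15
position: [0.4382, -0.0205, 0.1963]
orientation: [0.801, 0.599, 0.0, -0.0]
wrist_force: [-0.1, 0.4, -0.6]
gripper_width: 0.0623
finger_force: 0.0
```

```bash
python3 - <<'E'
from tiles import *
st(); T=tiles(look('wrist'))
k=[t for t in T if t[0]=='dark' and min(t[2])>44 and np.hypot(*(t[1]-[454,29]))<60]
if k:
    ctr=k[0][1]/1000; a=k[0][3]-90; x=np.array([np.cos(np.radians(a+90)),np.sin(np.radians(a+90))])
    p=ctr+.008*x; print(a,p)
    plan(([*p,.12],ori(a,-40)),([*p,.035],ori(a,-40)))
E
```

```text
t 17.15 p [438.2 -20.5 196.3] yaw_y -16.4 q [-0.07  0.13  1.91  0.    1.1   0.21] F [-0.1  0.4 -0.6] w 62.3 ff 0.0
dark [401. 238.] [ 551.8 -120.2] [53.8 55.1] 24.6
dark [274. 130.] [451.6  29. ] [51. 49.] 73.6
dark [356. 107.] [534.   28.5] [39.3 38.1] 15.5
dark [466.  60.] [640.   39.6] [56.4 55.8] 17.5
-16.400000000000006 [0.45385873 0.03667451]
->  [454.  37. 120.] rows/call at limit 2.8
    [2.93, -0.04, 3.81] [0.0, -20.0, 0.1]
    [4.07, -0.05, 2.58] [0.1, -20.0, 0.1]
->  [454.  37.  35.] rows/call at limit 2.0
    [5.46, 0.0, 6.51] [0.0, 0.0, 0.0]
```

Call:
arm_command([
  [[0.6, 0, 0.8], [0, -4, 0]],
  [[1.2, 0, 1.5], [0, -8, 0]],
  [[1.8, 0, 2.3], [0, -12, 0]],
  [[2.4, 0, 3], [0, -16, 0]],
  [[2.93, 0, 3.8], [0, -20, 0]],
], claw=6.8)

```text
t: 17.62
position: [0.4472, 0.0096, 0.1581]
orientation: [0.786, 0.593, -0.14, 0.105]
wrist_force: [0.3, 0.5, 0.0]
gripper_width: 0.0683
finger_force: 0.0
```

Call:
arm_command([
  [[0.8, 0, 0.5], [0, -4, 0]],
  [[1.6, 0, 1], [0, -8, 0]],
  [[2.4, 0, 1.5], [0, -12, 0]],
  [[3.2, 0, 2], [0, -16, 0]],
  [[4.07, 0, 2.58], [0, -20, 0]],
])

```text
t: 18.03
position: [0.4553, 0.0381, 0.1196]
orientation: [0.75, 0.566, -0.275, 0.205]
wrist_force: [-0.4, 0.7, 0.4]
gripper_width: 0.0679
finger_force: 0.0
```

Call:
arm_command([
  [[1.4, 0, 1.6], [0, 0, 0]],
  [[2.8, 0, 3.2], [0, 0, 0]],
  [[4.2, 0, 4.8], [0, 0, 0]],
  [[5.4, 0, 6.5], [0, 0, 0]],
  [[5.4, 0, 6.5], [0, 0, 0]],
])

```text
t: 18.45
position: [0.4528, 0.0365, 0.0324]
orientation: [0.75, 0.566, -0.277, 0.203]
wrist_force: [-0.4, -0.2, -0.1]
gripper_width: 0.0679
finger_force: 0.0
```

```bash
python3 - <<'E'
from plan import *
st(); plan(([.4545,.0367,.010],ori(-16.5,-40)))
E
```

```text
t 18.45 p [452.8  36.5  32.4] yaw_y -16.1 q [ 0.41  0.61  1.9  -0.56  1.19  1.05] F [-0.4 -0.2 -0.1] w 67.9 ff 0.0
->  [454.  37.  10.] rows/call at limit 0.5
    [1.49, 0.18, 1.67] [-0.2, 0.2, 0.6]
```

Call:
arm_command([
  [[0.5, 0.1, 0.6], [0, 0, 0]],
  [[1, 0.1, 1.1], [0, 0, 0]],
  [[1.5, 0.1, 1.65], [0, 0, 0]],
  [[1.5, 0.1, 1.65], [0, 0, 0]],
  [[1.5, 0.1, 1.65], [0, 0, 0]],
])

```text
t: 18.87
position: [0.4559, 0.0363, 0.0138]
orientation: [0.753, 0.563, -0.274, 0.205]
wrist_force: [-0.3, -0.2, -0.4]
gripper_width: 0.0683
finger_force: 0.0
```

Call:
arm_command([
  [[0, 0, 0], [0, 0, 0]],
  [[0, 0, 0], [0, 0, 0]],
  [[0, 0, 0], [0, 0, 0]],
  [[0, 0, 0], [0, 0, 0]],
  [[0, 0, 0], [0, 0, 0]],
], claw=4.5, squeeze=50)

```text
t: 19.28
position: [0.4557, 0.0362, 0.0142]
orientation: [0.753, 0.562, -0.274, 0.205]
wrist_force: [-0.7, 1.3, 5.4]
gripper_width: 0.0451
finger_force: 2.5
```

```bash
python3 - <<'E'
from plan import *
st(); o=ctrl.get_obs()
p=o['position']; plan(([p[0],p[1],.10],ori(-16.5,-40)),([.455,.03,.14],ori(-16.5,75)),([.455,.03,.06],ori(-16.5,75)))
E
```

```text
t 19.28 p [455.7  36.2  14.2] yaw_y -16.5 q [ 0.4   0.63  1.91 -0.57  1.16  1.08] F [-0.7  1.3  5.4] w 45.1 ff 2.5
->  [456.  36. 100.] rows/call at limit 2.1
    [-5.52, 0.0, -6.57] [0.0, 0.0, 0.0]
->  [455.  30. 140.] rows/call at limit 4.0
    [-0.76, 0.03, -0.67] [0.0, 28.8, 0.0]
    [-0.34, 0.03, -0.95] [0.0, 28.7, 0.0]
    [0.15, 0.03, -1.0] [0.0, 28.8, 0.0]
    [0.62, 0.02, -0.8] [0.0, 28.7, 0.0]
->  [455.  30.  60.] rows/call at limit 1.9
    [-7.73, 0.0, 2.07] [0.0, 0.0, 0.0]
```

Call:
arm_command([
  [[0, 0, 0], [0, 0, 0]],
  [[0, 0, 0], [0, 0, 0]],
  [[0, 0, 0], [0, 0, 0]],
  [[0.15, 0, 0.2], [0, 0, 0]],
  [[0.3, 0, 0.36], [0, 0, 0]],
], claw=6.8)

```text
t: 19.7
position: [0.4558, 0.0361, 0.0086]
orientation: [0.753, 0.562, -0.274, 0.205]
wrist_force: [-0.5, -0.6, 0.2]
gripper_width: 0.0681
finger_force: 0.0
```

Call:
arm_command([
  [[0, 0, 0], [0, 0, 0]],
  [[0, 0, 0], [0, 0, 0]],
  [[0, 0, 0], [0, 0, 0]],
])

```text
t: 19.95
position: [0.4557, 0.0361, 0.0088]
orientation: [0.753, 0.562, -0.274, 0.205]
wrist_force: [0.7, 0.4, 0.2]
gripper_width: 0.0679
finger_force: 0.0
```

```bash
python3 - <<'E'
from tiles import *
st(); c=look('wrist'); tiles(c); cv2.imwrite('pics/w7.png',c['pixels'][:,:,::-1])
E
```

```text
t 19.95 p [455.7  36.1   8.8] yaw_y -16.5 q [ 0.4   0.64  1.91 -0.57  1.15  1.08] F [0.7 0.4 0.2] w 67.9 ff 0.0
dark [445. 248.] [531.4  39.4] [40.4 58.4] 15.2
```

View pics/w7.png

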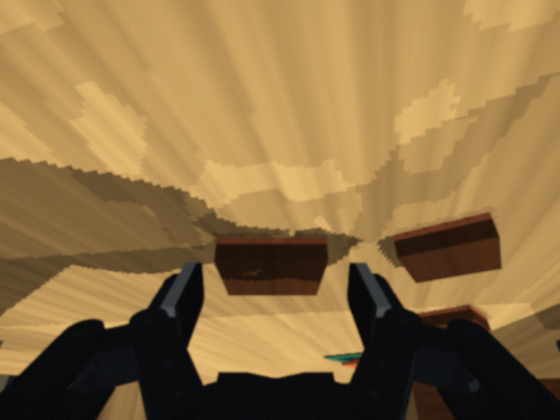

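The tile sits between the fingers ((270,265)), with the tips still a little high. I lower 3 mm more and close.

Call:
arm_command([
  [[0.19, 0, 0.23], [0, 0, 0]],
  [[0.19, 0, 0.23], [0, 0, 0]],
  [[0.19, 0, 0.23], [0, 0, 0]],
])

```text
t: 20.25
position: [0.4556, 0.0361, 0.0058]
orientation: [0.753, 0.562, -0.274, 0.205]
wrist_force: [-0.5, -0.2, 0.0]
gripper_width: 0.068
finger_force: 0.0
```

Call:
arm_command([
  [[0, 0, 0], [0, 0, 0]],
  [[0, 0, 0], [0, 0, 0]],
  [[0, 0, 0], [0, 0, 0]],
  [[0, 0, 0], [0, 0, 0]],
  [[0, 0, 0], [0, 0, 0]],
], claw=4.4)

```text
t: 20.67
position: [0.4559, 0.0363, 0.0064]
orientation: [0.753, 0.562, -0.274, 0.205]
wrist_force: [-0.4, 2.5, 5.1]
gripper_width: 0.0479
finger_force: 51.5
```

Call:
arm_command([
  [[-1.2, 0, -1.4], [0, 0, 0]],
  [[-2.6, 0, -3], [0, 0, 0]],
  [[-4, 0, -4.8], [0, 0, 0]],
  [[-6, 0, -7.1], [0, 0, 0]],
  [[-6, 0, -7.1], [0, 0, 0]],
])

```text
t: 21.08
position: [0.4577, 0.0362, 0.1026]
orientation: [0.754, 0.562, -0.271, 0.206]
wrist_force: [0.8, -0.6, -0.8]
gripper_width: 0.048
finger_force: 51.6
```

Call:
arm_command([
  [[-0.2, 0, -0.1], [0, 5.8, 0]],
  [[-0.3, 0, -0.3], [0, 11.5, 0]],
  [[-0.5, 0, -0.4], [0, 17.3, 0]],
  [[-0.6, 0, -0.5], [0, 23, 0]],
  [[-0.8, 0, -0.7], [0, 28.8, 0]],
])

```text
t: 21.5
position: [0.4551, 0.0344, 0.1092]
orientation: [0.797, 0.596, -0.076, 0.057]
wrist_force: [-0.2, -0.4, -0.4]
gripper_width: 0.0479
finger_force: 51.5
```

Call:
arm_command([
  [[-0.1, 0, -0.2], [0, 5.8, 0]],
  [[-0.1, 0, -0.4], [0, 11.5, 0]],
  [[-0.2, 0, -0.6], [0, 17.3, 0]],
  [[-0.3, 0, -0.8], [0, 23, 0]],
  [[-0.3, 0, -1], [0, 28.8, 0]],
])

```text
t: 21.92
position: [0.4549, 0.0329, 0.1201]
orientation: [0.792, 0.591, 0.125, -0.092]
wrist_force: [-0.8, 0.5, -0.6]
gripper_width: 0.0478
finger_force: 51.5
```

```bash
python3 - <<'E'
from plan import *
st(); plan(([.455,.03,.14],ori(-16.5,75)))
c=look('wrist'); cv2.imwrite('pics/w8.png',c['pixels'][:,:,::-1])
E
```

```text
t 21.92 p [454.9  32.9 120.1] yaw_y -16.5 q [-0.17  0.23  2.06  0.41  0.85 -0.15] F [-0.8  0.5 -0.6] w 47.8 ff 51.5
->  [455.  30. 140.] rows/call at limit 4.0
    [0.17, 0.05, -0.99] [0.0, 28.6, 0.0]
    [0.63, 0.05, -0.79] [0.1, 28.6, 0.1]
```

View pics/w8.png

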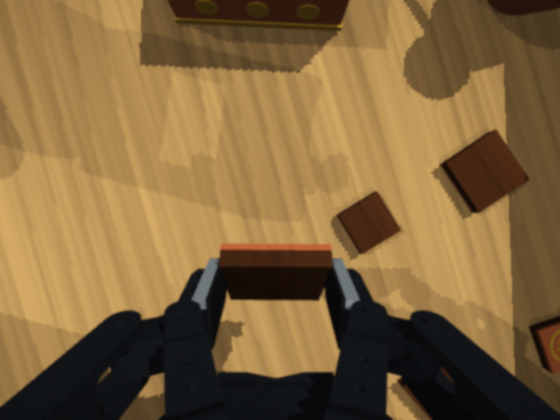

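The tile is held at (275,272) with its copper underside showing at the front. I continue the roll to a 75° tool tilt, lower, and release.

Call:
arm_command([
  [[0, 0, -0.2], [0, 5.8, 0]],
  [[0, 0, -0.4], [0, 11.5, 0]],
  [[0.1, 0, -0.6], [0, 17.2, 0]],
  [[0.1, 0, -0.8], [0, 22.9, 0]],
  [[0.2, 0, -1], [0, 28.6, 0]],
])

```text
t: 22.38
position: [0.4543, 0.0319, 0.1298]
orientation: [0.737, 0.55, 0.315, -0.236]
wrist_force: [0.0, 1.0, -1.5]
gripper_width: 0.0479
finger_force: 51.6
```

Call:
arm_command([
  [[0.1, 0, -0.2], [0, 5.8, 0]],
  [[0.2, 0, -0.4], [0, 11.5, 0]],
  [[0.4, 0, -0.5], [0, 17.2, 0]],
  [[0.5, 0, -0.7], [0, 22.9, 0]],
  [[0.6, 0, -0.8], [0, 28.6, 0]],
])

```text
t: 22.8
position: [0.4537, 0.0304, 0.1392]
orientation: [0.636, 0.475, 0.487, -0.365]
wrist_force: [-0.8, 0.4, -0.8]
gripper_width: 0.0482
finger_force: 51.6
```

```bash
python3 - <<'E'
from plan import *
st(); plan(([.455,.03,.05],ori(-16.5,75)),([.455,.03,.034],ori(-16.5,75)))
E
```

```text
t 22.8 p [453.7  30.4 139.2] yaw_y -16.4 q [-0.65  0.61  2.2   1.15  1.44 -1.26] F [-0.8  0.4 -0.8] w 48.2 ff 51.6
->  [455.  30.  50.] rows/call at limit 2.1
    [-8.62, 0.16, 2.31] [-0.1, 0.1, -0.1]
->  [455.  30.  34.] rows/call at limit 0.4
    [-1.54, 0.0, 0.42] [0.0, 0.0, 0.0]
```

Call:
arm_command([
  [[-2, 0, 0.6], [0, 0, 0]],
  [[-4, 0, 1.1], [0, 0, 0]],
  [[-6, 0, 1.6], [0, 0, 0]],
  [[-8, 0, 2.1], [0, 0, 0]],
  [[-8.6, 0.1, 2.3], [0, 0, 0]],
])

```text
t: 23.22
position: [0.454, 0.0306, 0.0477]
orientation: [0.638, 0.475, 0.484, -0.366]
wrist_force: [-0.0, 0.1, -0.0]
gripper_width: 0.0482
finger_force: 51.7
```

Call:
arm_command([
  [[-0.5, 0, 0.1], [0, 0, 0]],
  [[-1, 0, 0.3], [0, 0, 0]],
  [[-1.5, 0, 0.4], [0, 0, 0]],
  [[-1.5, 0, 0.4], [0, 0, 0]],
  [[-1.5, 0, 0.4], [0, 0, 0]],
])

```text
t: 23.63
position: [0.455, 0.03, 0.0356]
orientation: [0.636, 0.476, 0.487, -0.363]
wrist_force: [0.0, -0.2, -0.9]
gripper_width: 0.0481
finger_force: 51.7
```

Call:
arm_command([
  [[0, 0, 0], [0, 0, 0]],
  [[0, 0, 0], [0, 0, 0]],
  [[0, 0, 0], [0, 0, 0]],
  [[0, 0, 0], [0, 0, 0]],
  [[0, 0, 0], [0, 0, 0]],
], claw=7.5)

```text
t: 24.05
position: [0.455, 0.0299, 0.0355]
orientation: [0.636, 0.475, 0.487, -0.363]
wrist_force: [-0.6, 0.2, -0.3]
gripper_width: 0.0751
finger_force: 0.0
```

Call:
arm_command([
  [[1, 0, -0.3], [0, 0, 0]],
  [[3, 0, -0.8], [0, 0, 0]],
  [[5, 0, -1.3], [0, 0, 0]],
  [[8, 0, -2.1], [0, 0, 0]],
  [[10.5, 0, -2.8], [0, 0, 0]],
])

```text
t: 24.47
position: [0.4547, 0.0308, 0.146]
orientation: [0.636, 0.475, 0.487, -0.364]
wrist_force: [1.2, -1.1, -0.5]
gripper_width: 0.0749
finger_force: 0.0
```

```bash
python3 - <<'E'
from tiles import *
st(); c=look('top'); tiles(c); d=look('scene'); tiles(d)
cv2.imwrite('pics/s9.png',np.hstack([cv2.resize(c['pixels'][180:300,200:340,::-1],(490,420)),cv2.resize(d['pixels'][140:260,260:380,::-1],(300,420))]))
plan(([.44,-.03,.2],ori(-16.5)))
E
```

```text
t 24.47 p [454.7  30.8 146. ] yaw_y -16.5 q [-0.65  0.6   2.19  1.14  1.44 -1.24] F [ 1.2 -1.1 -0.5] w 74.9 ff 0.0
dark [293. 259.] [647.4  46.6] [58.4 53.6] 17.2
dark [280. 193.] [ 558.7 -115.2] [54.2 51.4] 24.4
->  [440. -30. 200.] rows/call at limit 3.5
    [1.15, 0.09, -2.46] [0.1, -24.9, 0.1]
    [0.0, 0.09, -2.72] [0.1, -24.9, 0.1]
    [-1.14, 0.09, -2.46] [0.1, -25.0, 0.1]
```

View pics/s9.png

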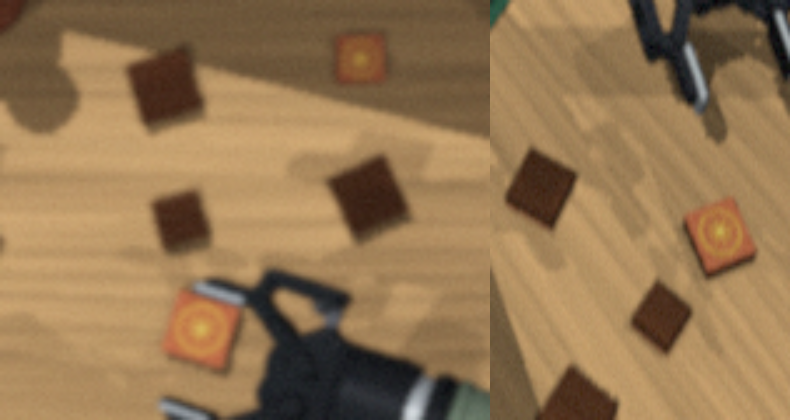

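The flip worked: B lies copper up (top crop (200,330), scene crop (720,235)). I go upright, look, grasp it and pack it.

Call:
arm_command([
  [[0.2, 0, -0.5], [0, -5, 0]],
  [[0.5, 0, -1], [0, -10, 0]],
  [[0.7, 0, -1.5], [0, -15, 0]],
  [[0.9, 0, -2], [0, -20, 0]],
  [[1.2, 0, -2.5], [0, -25, 0]],
], claw=6.8)

```text
t: 24.98
position: [0.4486, 0.0099, 0.1621]
orientation: [0.728, 0.543, 0.336, -0.251]
wrist_force: [-0.2, -0.1, -0.0]
gripper_width: 0.0679
finger_force: 0.0
```

Call:
arm_command([
  [[0, 0, -0.5], [0, -5, 0]],
  [[0, 0, -1], [0, -10, 0]],
  [[0, 0, -1.6], [0, -15, 0]],
  [[0, 0, -2.1], [0, -20, 0]],
  [[0, 0, -2.7], [0, -25, 0]],
])

```text
t: 25.4
position: [0.4426, -0.0097, 0.1797]
orientation: [0.783, 0.585, 0.17, -0.127]
wrist_force: [0.1, 0.1, -1.5]
gripper_width: 0.0681
finger_force: 0.0
```

Call:
arm_command([
  [[-0.2, 0, -0.5], [0, -5, 0]],
  [[-0.5, 0, -1], [0, -10, 0]],
  [[-0.7, 0, -1.5], [0, -15, 0]],
  [[-0.9, 0, -2], [0, -20, 0]],
  [[-1.1, 0, -2.5], [0, -25, 0]],
])

```text
t: 25.82
position: [0.4369, -0.0294, 0.1979]
orientation: [0.801, 0.598, -0.003, 0.002]
wrist_force: [0.4, 0.2, -1.1]
gripper_width: 0.0681
finger_force: 0.0
```

```bash
python3 - <<'E'
from tiles import *
st(); T=tiles(look('wrist'))
k=[t for t in T if t[0]=='copper' and min(t[2])>44 and np.hypot(*(t[1]-[454,29]))<60]
ctr=k[0][1]/1000; a=k[0][3]-90; print(a)
plan(([*ctr,.10],ori(a)),([*ctr,.0045],ori(a)))
E
```

```text
t 25.82 p [436.9 -29.4 197.9] yaw_y -16.5 q [-0.09  0.13  1.91 -0.01  1.1   0.2 ] F [ 0.4  0.2 -1.1] w 68.1 ff 0.0
copper [275. 139.] [448.9  11.3] [49.  49.3] 73.5
dark [399. 229.] [ 550.6 -121.1] [56.4 54.6] 24.9
dark [355.  96.] [533.9  28.2] [40.  38.1] 14.9
-16.5
->  [449.  11. 100.] rows/call at limit 2.6
    [4.17, -0.08, 9.81] [0.1, 0.5, 0.1]
->  [449.  11.   4.] rows/call at limit 2.3
    [0.01, -0.01, 9.55] [0.0, 0.0, 0.0]
```

Call:
arm_command([
  [[1.4, 0, 3], [0, 0.5, 0]],
  [[2.8, 0, 6], [0, 0.5, 0]],
  [[4.2, 0, 9], [0, 0.5, 0]],
  [[4.2, 0.1, 12], [0, 0.5, 0]],
  [[4.2, 0.1, 15], [0, 0.5, 0]],
])

```text
t: 26.28
position: [0.4496, 0.0109, 0.0458]
orientation: [0.801, 0.599, 0.002, -0.002]
wrist_force: [0.2, -0.1, 0.2]
gripper_width: 0.0678
finger_force: 0.0
```

Call:
arm_command([
  [[0, 0, 2], [0, 0, 0]],
  [[0, 0, 3.8], [0, 0, 0]],
  [[0, 0, 4.3], [0, 0, 0]],
  [[0, 0, 4.3], [0, 0, 0]],
  [[0, 0, 4.3], [0, 0, 0]],
])

```text
t: 26.7
position: [0.4503, 0.0104, 0.0046]
orientation: [0.801, 0.598, 0.002, -0.002]
wrist_force: [0.3, 0.1, -1.1]
gripper_width: 0.0678
finger_force: 0.0
```

Call:
arm_command([
  [[0, 0, 0], [0, 0, 0]],
  [[0, 0, 0], [0, 0, 0]],
  [[0, 0, 0], [0, 0, 0]],
  [[0, 0, 0], [0, 0, 0]],
  [[0, 0, 0], [0, 0, 0]],
], claw=4.4)

```text
t: 27.12
position: [0.451, 0.0106, 0.0061]
orientation: [0.801, 0.599, 0.003, -0.001]
wrist_force: [-1.9, -0.8, 6.4]
gripper_width: 0.0472
finger_force: 50.3
```

```bash
python3 - <<'E'
from plan import *
st(); p=ctrl.get_obs()['position']
P=[.4877,.2932]
plan(([p[0],p[1],.13],ori(-16.5)),([*P,.13],ori(70.8)))
E
```

```text
t 27.12 p [451.   10.6   6.1] yaw_y -16.5 q [-0.01  0.41  2.13  0.01  0.59  0.27] F [-1.9 -0.8  6.4] w 47.2 ff 50.3
->  [451.  11. 130.] rows/call at limit 3.0
    [0.07, 0.03, -12.39] [0.1, -0.3, 0.0]
->  [488. 293. 130.] rows/call at limit 4.1
    [9.38, -1.5, 0.0] [0.0, 0.0, -29.1]
    [8.93, 3.26, 0.01] [0.0, 0.0, -29.1]
    [6.22, 7.18, 0.0] [0.1, 0.0, -29.1]
```

Call:
arm_command([
  [[0, 0, -2.5], [0, 0, 0]],
  [[0, 0, -5], [0, 0, 0]],
  [[0, 0, -7.5], [0, 0, 0]],
  [[0, 0, -10], [0, 0, 0]],
  [[0, 0, -12.4], [0, 0, 0]],
])

```text
t: 27.53
position: [0.4502, 0.01, 0.1308]
orientation: [0.801, 0.599, 0.003, -0.001]
wrist_force: [-0.3, -0.9, -0.2]
gripper_width: 0.0471
finger_force: 51.3
```

Call:
arm_command([
  [[1.9, -0.3, 0], [0, 0, -5.8]],
  [[3.8, -0.6, 0], [0, 0, -11.6]],
  [[5.6, -0.9, 0], [0, 0, -17.4]],
  [[7.5, -1.2, 0], [0, 0, -23.2]],
  [[9.4, -1.5, 0], [0, 0, -29.1]],
])

```text
t: 27.95
position: [0.4625, 0.1053, 0.1301]
orientation: [0.623, 0.782, 0.003, -0.0]
wrist_force: [-0.8, 0.3, 0.6]
gripper_width: 0.0471
finger_force: 51.3
```

Call:
arm_command([
  [[1.8, 0.6, 0], [0, 0, -5.8]],
  [[3.6, 1.3, 0], [0, 0, -11.6]],
  [[5.4, 2, 0], [0, 0, -17.4]],
  [[7.2, 2.6, 0], [0, 0, -23.2]],
  [[8.9, 3.3, 0], [0, 0, -29.1]],
])

```text
t: 28.37
position: [0.4751, 0.1995, 0.1305]
orientation: [0.406, 0.914, 0.003, 0.0]
wrist_force: [0.7, 0.0, -0.0]
gripper_width: 0.0473
finger_force: 51.3
```

Call:
arm_command([
  [[1.2, 1.4, 0], [0, 0, -5.8]],
  [[2.4, 2.8, 0], [0, 0, -11.6]],
  [[3.7, 4.2, 0], [0, 0, -17.4]],
  [[5, 5.7, 0], [0, 0, -23.2]],
  [[6.2, 7.2, 0], [0, 0, -29.1]],
])

```text
t: 28.78
position: [0.4876, 0.2937, 0.131]
orientation: [0.164, 0.986, 0.003, 0.001]
wrist_force: [0.1, -0.4, -0.9]
gripper_width: 0.0473
finger_force: 51.3
```

```bash
python3 - <<'E'
from plan import *
st()
plan(([.4877,.2932,.030],ori(70.8)))
E
```

```text
t 28.78 p [487.6 293.7 131. ] yaw_y 71.1 q [ 0.52  0.39  1.73  0.    1.02 -0.72] F [ 0.1 -0.4 -0.9] w 47.3 ff 51.3
->  [488. 293.  30.] rows/call at limit 2.4
    [-0.02, -0.11, 10.1] [0.4, 0.0, 0.3]
```

Lower, release and retreat, then travel to a viewpoint near C.

Call:
arm_command([
  [[0, -0.1, 2.5], [0.4, 0, 0.3]],
  [[0, -0.1, 5], [0.4, 0, 0.3]],
  [[0, -0.1, 7.5], [0.4, 0, 0.3]],
  [[0, -0.1, 9.5], [0.4, 0, 0.3]],
  [[0, -0.1, 10.1], [0.4, 0, 0.3]],
])

```text
t: 29.2
position: [0.4857, 0.2914, 0.0269]
orientation: [0.169, 0.986, -0.002, -0.002]
wrist_force: [-0.1, 0.2, -1.2]
gripper_width: 0.0471
finger_force: 51.5
```

Call:
arm_command([
  [[0, 0, 0.6], [0, 0, 0]],
  [[0, 0, 1.2], [0, 0, 0]],
  [[0, 0, 1.7], [0, 0, 0]],
  [[0, 0, 1.7], [0, 0, 0]],
  [[0, 0, 1.7], [0, 0, 0]],
])

```text
t: 29.62
position: [0.4878, 0.2924, 0.0125]
orientation: [0.169, 0.986, -0.0, 0.0]
wrist_force: [-0.0, 0.1, -0.6]
gripper_width: 0.0471
finger_force: 51.5
```

Call:
arm_command([
  [[0, 0, 0], [0, 0, 0]],
  [[0, 0, 0], [0, 0, 0]],
  [[0, 0, 0], [0, 0, 0]],
  [[0, 0, -0.5], [0, 0, 0]],
  [[0, 0, -2], [0, 0, 0]],
], claw=6.2)

```text
t: 30.03
position: [0.4862, 0.2915, 0.0308]
orientation: [0.169, 0.986, -0.002, -0.002]
wrist_force: [-0.0, 0.2, -0.2]
gripper_width: 0.062
finger_force: 0.0
```

Call:
arm_command([
  [[0, 0, -3], [0, 0, 0]],
  [[0, 0, -6], [0, 0, 0]],
  [[0, 0, -9], [0, 0, 0]],
  [[0, 0, -12], [0, 0, 0]],
  [[0, 0, -12], [0, 0, 0]],
])

```text
t: 30.45
position: [0.4908, 0.2943, 0.1589]
orientation: [0.169, 0.986, 0.003, 0.005]
wrist_force: [1.3, 0.2, 0.2]
gripper_width: 0.0621
finger_force: 0.0
```

```bash
python3 - <<'E'
from plan import *
st(); c=look('wrist'); cv2.imwrite('pics/w10.png',c['pixels'][:,:,::-1])
# depth check of the box inside: tub x,y grid
C=np.array([.517,.283]); t=np.radians(-19.2); X=np.array([np.cos(t),np.sin(t)]); Y=np.array([-X[1],X[0]])
for a in (.05,.031,.01,-.01,-.031,-.05):
    print(a,[ (lambda u:round(float((c['xyz']+ray(c,u)[0]*c['depth'][int(round(u[1])),int(round(u[0]))])[2]*1000)))(proj(c,[*(C+a*X+b*Y),.016])[0]) for b in (-.05,-.02,0,.02,.05)])
plan(([.52,-.17,.2],ori(-65.3)),vmax=170)
E
```

```text
t 30.45 p [490.8 294.3 158.9] yaw_y 70.5 q [ 0.52  0.36  1.69 -0.    1.08 -0.71] F [1.3 0.2 0.2] w 62.1 ff 0.0
0.05 [4, 16, 15, 15, 5]
0.031 [6, 16, 16, 16, 5]
0.01 [4, 16, 16, 16, 4]
-0.01 [5, 16, 17, 16, 6]
-0.031 [5, 16, 17, 16, 5]
-0.05 [5, 16, 16, 17, 5]
->  [ 520. -170.  200.] rows/call at limit 4.7
    [-4.59, -10.67, -1.13] [0.1, 0.0, 34.0]
    [-9.77, -6.28, -1.11] [0.1, -0.1, 33.9]
    [-11.61, 0.24, -1.08] [0.1, -0.1, 34.0]
    [-9.49, 6.69, -1.07] [0.2, 0.0, 33.9]
```

Depth shows both tiles lying flat in the box, tops at 16 mm. On to C.

Call:
arm_command([
  [[-0.9, -2.1, -0.3], [0, 0, 6.8]],
  [[-1.8, -4.2, -0.5], [0, 0, 13.6]],
  [[-2.7, -6.4, -0.7], [0, 0, 20.4]],
  [[-3.7, -8.5, -0.9], [0, 0, 27.2]],
  [[-4.6, -10.7, -1.1], [0, 0, 34]],
], claw=6.8)

```text
t: 30.92
position: [0.4946, 0.175, 0.1623]
orientation: [0.452, 0.892, -0.001, -0.001]
wrist_force: [-0.4, -0.0, -0.0]
gripper_width: 0.068
finger_force: 0.0
```

Call:
arm_command([
  [[-2, -1.3, -0.3], [0, 0, 6.8]],
  [[-3.9, -2.5, -0.5], [0, 0, 13.6]],
  [[-5.9, -3.8, -0.7], [0, 0, 20.4]],
  [[-7.8, -5, -0.9], [0, 0, 27.2]],
  [[-9.8, -6.3, -1.1], [0, 0, 34]],
])

```text
t: 31.33
position: [0.5021, 0.0589, 0.1735]
orientation: [0.693, 0.721, -0.002, -0.0]
wrist_force: [-0.2, -0.0, -0.1]
gripper_width: 0.0679
finger_force: 0.0
```

Call:
arm_command([
  [[-2.3, 0, -0.3], [0, 0, 6.8]],
  [[-4.6, 0.1, -0.5], [0, 0, 13.6]],
  [[-6.9, 0.1, -0.7], [0, 0, 20.4]],
  [[-9.3, 0.2, -0.9], [0, 0, 27.2]],
  [[-11.6, 0.2, -1.1], [0, 0, 34]],
])

```text
t: 31.75
position: [0.5094, -0.0569, 0.1846]
orientation: [0.874, 0.486, -0.001, -0.0]
wrist_force: [0.4, 0.4, -0.3]
gripper_width: 0.0682
finger_force: 0.0
```

Call:
arm_command([
  [[-1.9, 1.3, -0.3], [0, 0, 6.8]],
  [[-3.8, 2.7, -0.5], [0, 0, 13.6]],
  [[-5.7, 4, -0.7], [0, 0, 20.4]],
  [[-7.6, 5.4, -0.9], [0, 0, 27.2]],
  [[-9.5, 6.7, -1.1], [0, 0, 34]],
])

```text
t: 32.17
position: [0.5169, -0.1728, 0.1957]
orientation: [0.978, 0.209, -0.001, 0.0]
wrist_force: [-0.1, -0.1, -0.3]
gripper_width: 0.0684
finger_force: 0.0
```

```bash
cat > near.py <<'E'
from tiles import *
def near(cam,xy,col,amod,rad=60):
    T=[t for t in tiles(look(cam)) if t[0]==col and min(t[2])>43 and np.hypot(*(t[1]-np.array(xy)))<rad]
    ctr,a=T[0][1]/1000,T[0][3]
    a=min([a+90*i for i in range(-3,4)],key=lambda v:abs(v-amod)); return ctr,a
def xdir(a): a=np.radians(a+90); return np.array([np.cos(a),np.sin(a)])
E
python3 - <<'E'
from near import *
st(); ctr,a=near('wrist',[553,-121],'dark',-65.5); p=ctr+.008*xdir(a); print(a,p)
plan(([*p,.12],ori(a,-40)),([*p,.04],ori(a,-40)))
E
```

```text
t 32.17 p [ 516.9 -172.8  195.7] yaw_y -65.8 q [-0.34  0.3   1.69 -0.    1.16  0.81] F [-0.1 -0.1 -0.3] w 68.4 ff 0.0
copper [284.  19.] [ 661.7 -115.6] [33. 38.] 3.5
dark [243. 127.] [ 555.5 -122.6] [47.6 49.4] 24.2
dark [90. 83.] [533.6  24.2] [43.5 43.7] 15.4
-65.8 [ 0.56279696 -0.11932062]
->  [ 563. -119.  120.] rows/call at limit 2.8
    [3.24, -1.73, 3.79] [0.0, -19.9, -0.2]
    [4.33, -1.71, 2.46] [0.1, -19.9, -0.2]
->  [ 563. -119.   40.] rows/call at limit 1.9
    [5.14, 0.0, 6.13] [0.0, 0.0, 0.0]
```

Call:
arm_command([
  [[0.6, -0.3, 0.8], [0, -4, 0]],
  [[1.3, -0.7, 1.5], [0, -8, 0]],
  [[1.9, -1, 2.3], [0, -12, 0]],
  [[2.6, -1.4, 3], [0, -16, 0]],
  [[3.2, -1.7, 3.8], [0, -20, 0]],
])

```text
t: 32.63
position: [0.5395, -0.1426, 0.1577]
orientation: [0.962, 0.209, -0.172, 0.038]
wrist_force: [-0.7, -0.6, 0.6]
gripper_width: 0.0679
finger_force: 0.0
```

Call:
arm_command([
  [[0.9, -0.3, 0.5], [0, -4, 0]],
  [[1.7, -0.7, 1], [0, -8, 0]],
  [[2.6, -1, 1.5], [0, -12, 0]],
  [[3.4, -1.4, 2], [0, -16, 0]],
  [[4.3, -1.7, 2.5], [0, -20, 0]],
])

```text
t: 33.05
position: [0.5613, -0.1138, 0.1192]
orientation: [0.917, 0.2, -0.337, 0.073]
wrist_force: [0.6, 1.1, -0.3]
gripper_width: 0.0681
finger_force: 0.0
```

Call:
arm_command([
  [[1.4, 0, 1.7], [0, 0, 0]],
  [[2.8, 0, 3.4], [0, 0, 0]],
  [[4.2, 0, 5], [0, 0, 0]],
  [[5.1, 0, 6.1], [0, 0, 0]],
  [[5.1, 0, 6.1], [0, 0, 0]],
])

```text
t: 33.47
position: [0.5592, -0.1143, 0.0373]
orientation: [0.917, 0.2, -0.338, 0.072]
wrist_force: [-0.7, -0.1, -0.5]
gripper_width: 0.0674
finger_force: 0.0
```

```bash
python3 - <<'E'
from plan import *
st(); plan(([.562,-.119,.006],ori(-65.7,-40)))
E
```

```text
t 33.47 p [ 559.2 -114.3   37.3] yaw_y -65.5 q [-0.05  0.81  1.4  -0.3   1.58  1.19] F [-0.7 -0.1 -0.5] w 67.4 ff 0.0
->  [ 562. -119.    6.] rows/call at limit 0.8
    [2.07, 0.55, 2.34] [0.0, 0.4, 0.3]
```

Call:
arm_command([
  [[0.1, 0.55, 0.1], [0, 0.4, 0.3]],
  [[0.7, 0.55, 0.8], [0, 0.4, 0.3]],
  [[1.4, 0.55, 1.6], [0, 0.4, 0.3]],
  [[2.05, 0.55, 2.32], [0, 0.4, 0.3]],
  [[2.05, 0.55, 2.32], [0, 0.4, 0.3]],
])

```text
t: 33.88
position: [0.5634, -0.1192, 0.008]
orientation: [0.919, 0.197, -0.332, 0.073]
wrist_force: [-0.6, 0.5, -0.9]
gripper_width: 0.0677
finger_force: 0.0
```

Call:
arm_command([
  [[0, 0, 0], [0, 0, 0]],
  [[0, 0, 0], [0, 0, 0]],
])

```text
t: 34.05
position: [0.5644, -0.1194, 0.01]
orientation: [0.92, 0.197, -0.331, 0.073]
wrist_force: [-0.2, -0.3, -0.3]
gripper_width: 0.0679
finger_force: 0.0
```

```bash
python3 - <<'E'
from plan import *
st(); plan(([.562,-.119,.006],ori(-65.7,-40)))
E
```

```text
t 34.05 p [ 564.4 -119.4   10. ] yaw_y -65.7 q [-0.06  0.84  1.41 -0.31  1.53  1.2 ] F [-0.2 -0.3 -0.3] w 67.9 ff 0.0
->  [ 562. -119.    6.] rows/call at limit 0.1
    [0.1, -0.13, 0.43] [0.2, -0.3, -0.2]
```

Call:
arm_command([
  [[0.1, -0.1, 0.43], [0, 0, 0]],
  [[0.1, -0.1, 0.43], [0, 0, 0]],
  [[0.1, -0.1, 0.43], [0, 0, 0]],
])

```text
t: 34.3
position: [0.5619, -0.1192, 0.0059]
orientation: [0.92, 0.197, -0.331, 0.073]
wrist_force: [0.7, -0.6, -0.3]
gripper_width: 0.0683
finger_force: 0.0
```

Call:
arm_command([
  [[0, 0, 0], [0, 0, 0]],
  [[0, 0, 0], [0, 0, 0]],
  [[0, 0, 0], [0, 0, 0]],
  [[0, 0, 0], [0, 0, 0]],
  [[0, 0, 0], [0, 0, 0]],
], claw=4.4)

```text
t: 34.72
position: [0.5627, -0.1192, 0.0064]
orientation: [0.92, 0.197, -0.331, 0.074]
wrist_force: [1.7, 1.4, 4.0]
gripper_width: 0.0479
finger_force: 51.8
```

```bash
python3 - <<'E'
from plan import *
st(); p=ctrl.get_obs()['position']; plan(([p[0],p[1],.1],ori(-65.7,-40)),([.53,-.11,.14],ori(-65.7,0)),([.47,-.1,.14],ori(-32,75)),([.47,-.1,.05],ori(-32,75)))
E
```

```text
t 34.72 p [ 562.7 -119.2    6.4] yaw_y -65.7 q [-0.06  0.84  1.42 -0.31  1.52  1.2 ] F [1.7 1.4 4. ] w 47.9 ff 51.8
->  [ 563. -119.  100.] rows/call at limit 2.2
    [-5.96, 0.05, -7.21] [0.2, -0.4, -0.2]
->  [ 530. -110.  140.] rows/call at limit 2.8
    [-2.28, -1.09, -0.7] [0.0, 20.0, 0.0]
    [-1.91, -1.1, -1.43] [0.0, 20.0, 0.0]
->  [ 470. -100.  140.] rows/call at limit 3.8
    [-1.68, -1.13, 0.0] [7.3, 24.2, -9.6]
    [-1.36, -1.42, -0.49] [7.3, 24.3, -9.5]
    [-0.83, -1.68, -0.77] [7.4, 24.2, -9.5]
->  [ 470. -100.   50.] rows/call at limit 2.2
    [-8.7, 0.01, 2.33] [0.0, 0.0, 0.0]
```

Call:
arm_command([
  [[-1.2, 0, -1.5], [0, 0, 0]],
  [[-2.6, 0, -3.1], [0, 0, 0]],
  [[-4.2, 0, -5], [0, 0, 0]],
  [[-6, 0, -7.2], [0, 0, 0]],
  [[-6, 0, -7.2], [0, 0, 0]],
])

```text
t: 35.13
position: [0.5636, -0.1195, 0.1041]
orientation: [0.921, 0.197, -0.328, 0.075]
wrist_force: [1.3, 0.1, 0.4]
gripper_width: 0.0476
finger_force: 51.5
```

Call:
arm_command([
  [[-0.5, -0.2, -0.1], [0, 4, 0]],
  [[-0.9, -0.4, -0.3], [0, 8, 0]],
  [[-1.4, -0.7, -0.4], [0, 12, 0]],
  [[-1.8, -0.9, -0.6], [0, 16, 0]],
  [[-2.3, -1.1, -0.7], [0, 20, 0]],
])

```text
t: 35.55
position: [0.5449, -0.1141, 0.1191]
orientation: [0.964, 0.207, -0.165, 0.038]
wrist_force: [-0.2, 0.2, -1.1]
gripper_width: 0.0483
finger_force: 51.5
```

Call:
arm_command([
  [[-0.4, -0.2, -0.3], [0, 4, 0]],
  [[-0.8, -0.4, -0.6], [0, 8, 0]],
  [[-1.1, -0.7, -0.9], [0, 12, 0]],
  [[-1.5, -0.9, -1.1], [0, 16, 0]],
  [[-1.9, -1.1, -1.4], [0, 20, 0]],
])

```text
t: 35.97
position: [0.5277, -0.1095, 0.1386]
orientation: [0.978, 0.21, 0.004, 0.001]
wrist_force: [-0.3, 0.1, -0.7]
gripper_width: 0.0478
finger_force: 51.5
```

Call:
arm_command([
  [[-0.3, -0.2, 0], [1.5, 4.8, -1.9]],
  [[-0.7, -0.5, 0], [2.9, 9.7, -3.8]],
  [[-1, -0.7, 0], [4.4, 14.5, -5.8]],
  [[-1.3, -0.9, 0], [5.8, 19.4, -7.7]],
  [[-1.7, -1.1, 0], [7.3, 24.2, -9.6]],
])

```text
t: 36.38
position: [0.5078, -0.1065, 0.1388]
orientation: [0.932, 0.286, 0.195, -0.104]
wrist_force: [-0.7, 0.1, -1.3]
gripper_width: 0.0479
finger_force: 51.6
```

Call:
arm_command([
  [[-0.3, -0.3, -0.1], [1.5, 4.8, -1.9]],
  [[-0.5, -0.6, -0.2], [2.9, 9.7, -3.8]],
  [[-0.8, -0.9, -0.3], [4.4, 14.5, -5.8]],
  [[-1.1, -1.1, -0.4], [5.8, 19.4, -7.7]],
  [[-1.4, -1.4, -0.5], [7.3, 24.2, -9.6]],
])

```text
t: 36.8
position: [0.4877, -0.1038, 0.1386]
orientation: [0.836, 0.346, 0.375, -0.203]
wrist_force: [0.5, -0.0, -0.4]
gripper_width: 0.0479
finger_force: 51.6
```

Call:
arm_command([
  [[-0.2, -0.3, -0.2], [1.5, 4.8, -1.9]],
  [[-0.3, -0.7, -0.3], [2.9, 9.7, -3.8]],
  [[-0.5, -1, -0.5], [4.4, 14.5, -5.8]],
  [[-0.7, -1.3, -0.6], [5.8, 19.4, -7.7]],
  [[-0.8, -1.7, -0.8], [7.3, 24.2, -9.6]],
])

```text
t: 37.22
position: [0.4676, -0.1007, 0.1384]
orientation: [0.693, 0.386, 0.534, -0.292]
wrist_force: [1.0, -0.7, -1.0]
gripper_width: 0.0475
finger_force: 51.6
```

```bash
python3 - <<'E'
from plan import *
st(); plan(([.47,-.1,.05],ori(-32,75)))
E
```

```text
t 37.22 p [ 467.6 -100.7  138.4] yaw_y -32.1 q [-0.9   0.63  2.15  1.17  1.44 -1.23] F [ 1.  -0.7 -1. ] w 47.5 ff 51.6
->  [ 470. -100.   50.] rows/call at limit 2.1
    [-8.5, 0.09, 2.47] [0.2, 0.0, 0.4]
```

Call:
arm_command([
  [[-2, 0, 0.6], [0, 0, 0]],
  [[-4, 0, 1.2], [0, 0, 0]],
  [[-6, 0, 1.7], [0, 0, 0]],
  [[-8, 0.1, 2.3], [0, 0, 0]],
  [[-8.5, 0.1, 2.5], [0, 0, 0]],
])

```text
t: 37.63
position: [0.4702, -0.0994, 0.0475]
orientation: [0.695, 0.386, 0.532, -0.293]
wrist_force: [-0.9, 0.2, -1.1]
gripper_width: 0.0481
finger_force: 51.7
```

Call:
arm_command([
  [[-0.5, 0, 0.1], [0, 0, 0]],
  [[-1, 0, 0.3], [0, 0, 0]],
  [[-1.5, 0, 0.4], [0, 0, 0]],
  [[-1.5, 0, 0.4], [0, 0, 0]],
  [[-1.5, 0, 0.4], [0, 0, 0]],
])

```text
t: 38.05
position: [0.4708, -0.0997, 0.0354]
orientation: [0.694, 0.387, 0.533, -0.292]
wrist_force: [-0.6, -0.5, -0.6]
gripper_width: 0.0484
finger_force: 51.7
```

Call:
arm_command([
  [[0, 0, 0], [0, 0, 0]],
  [[0, 0, 0], [0, 0, 0]],
  [[0, 0, 0], [0, 0, 0]],
  [[0, 0, 0], [0, 0, 0]],
  [[0, 0, 0], [0, 0, 0]],
], claw=7.5)

```text
t: 38.47
position: [0.4708, -0.0997, 0.0353]
orientation: [0.694, 0.387, 0.533, -0.292]
wrist_force: [0.6, 1.1, 1.1]
gripper_width: 0.075
finger_force: 0.0
```

Call:
arm_command([
  [[1, 0, -0.3], [0, 0, 0]],
  [[3, 0, -0.8], [0, 0, 0]],
  [[5, 0, -1.3], [0, 0, 0]],
  [[8, 0, -2.1], [0, 0, 0]],
  [[10.5, 0, -2.8], [0, 0, 0]],
])

```text
t: 38.88
position: [0.47, -0.0984, 0.1458]
orientation: [0.693, 0.387, 0.533, -0.292]
wrist_force: [0.6, -0.7, -0.4]
gripper_width: 0.075
finger_force: 0.0
```

Call:
arm_command([
  [[0.2, 0, -0.5], [0, -5, 0]],
  [[0.5, 0, -1], [0, -10, 0]],
  [[0.7, 0, -1.5], [0, -15, 0]],
  [[0.9, 0, -2], [0, -20, 0]],
  [[1.2, 0, -2.5], [0, -25, 0]],
], claw=6.8)

```text
t: 39.3
position: [0.4584, -0.1167, 0.1629]
orientation: [0.794, 0.441, 0.369, -0.2]
wrist_force: [0.4, 1.6, 0.1]
gripper_width: 0.0677
finger_force: 0.0
```

Call:
arm_command([
  [[0, 0, -0.5], [0, -5, 0]],
  [[0, 0, -1], [0, -10, 0]],
  [[0, 0, -1.6], [0, -15, 0]],
  [[0, 0, -2.1], [0, -20, 0]],
  [[0, 0, -2.7], [0, -25, 0]],
])

```text
t: 39.72
position: [0.4472, -0.1339, 0.1805]
orientation: [0.855, 0.474, 0.188, -0.1]
wrist_force: [-0.3, 0.2, 0.3]
gripper_width: 0.0682
finger_force: 0.0
```

Call:
arm_command([
  [[-0.2, 0, -0.5], [0, -5, 0]],
  [[-0.5, 0, -1], [0, -10, 0]],
  [[-0.7, 0, -1.5], [0, -15, 0]],
  [[-0.9, 0, -2], [0, -20, 0]],
  [[-1.1, 0, -2.5], [0, -25, 0]],
])

```text
t: 40.13
position: [0.4361, -0.1513, 0.1987]
orientation: [0.875, 0.484, -0.001, 0.006]
wrist_force: [0.0, 0.2, -0.4]
gripper_width: 0.0683
finger_force: 0.0
```

```bash
python3 - <<'E'
from near import *
st(); ctr,a=near('wrist',[460,-115],'copper',-32); print(ctr,a)
plan(([*ctr,.05],ori(a)),([*ctr,.0045],ori(a)))
E
```

```text
t 40.13 p [ 436.1 -151.3  198.7] yaw_y -32.1 q [-0.35  0.16  1.87 -0.01  1.1   0.21] F [ 0.   0.2 -0.4] w 68.3 ff 0.0
copper [275. 139.] [ 460.8 -116.6] [49.1 49.9] 57.8
[ 0.4608 -0.1166] -32.2
->  [ 461. -117.   50.] rows/call at limit 3.7
    [4.21, 0.03, 14.89] [0.6, 0.5, 0.2]
->  [ 461. -117.    4.] rows/call at limit 1.1
    [0.0, -0.01, 4.55] [0.0, 0.0, 0.0]
```

C turned over cleanly. I pick it up and lay it across the two floor tiles, at the box centre.

Call:
arm_command([
  [[1.4, 0, 3.5], [0.6, 0.5, 0.2]],
  [[2.8, 0, 7], [0.6, 0.5, 0.2]],
  [[4.2, 0, 10.5], [0.6, 0.5, 0.2]],
  [[4.2, 0, 13.5], [0.6, 0.5, 0.2]],
  [[4.2, 0, 14.9], [0.6, 0.5, 0.2]],
])

```text
t: 40.6
position: [0.4571, -0.1153, 0.0451]
orientation: [0.876, 0.483, -0.0, -0.006]
wrist_force: [-0.3, -0.7, -0.0]
gripper_width: 0.0685
finger_force: 0.0
```

Call:
arm_command([
  [[0, 0, 2], [0, 0, 0]],
  [[0, 0, 3.8], [0, 0, 0]],
  [[0, 0, 4.5], [0, 0, 0]],
  [[0, 0, 4.5], [0, 0, 0]],
  [[0, 0, 4.5], [0, 0, 0]],
])

```text
t: 41.02
position: [0.4599, -0.1165, 0.0036]
orientation: [0.876, 0.483, 0.002, -0.003]
wrist_force: [-0.6, 0.3, 0.4]
gripper_width: 0.068
finger_force: 0.0
```

Call:
arm_command([
  [[0, 0, 0], [0, 0, 0]],
  [[0, 0, 0], [0, 0, 0]],
  [[0, 0, 0], [0, 0, 0]],
  [[0, 0, 0], [0, 0, 0]],
  [[0, 0, 0], [0, 0, 0]],
], claw=4.4)

```text
t: 41.43
position: [0.4608, -0.1167, 0.0048]
orientation: [0.876, 0.483, 0.003, -0.002]
wrist_force: [-1.4, 0.1, 5.9]
gripper_width: 0.0475
finger_force: 50.5
```

```bash
python3 - <<'E'
from plan import *
st(); p=ctrl.get_obs()['position']
plan(([p[0],p[1],.13],ori(-32.2)),([.517,.283,.13],ori(-19.2)),([.517,.283,.04],ori(-19.2)))
E
```

```text
t 41.43 p [ 460.8 -116.7    4.8] yaw_y -32.2 q [-0.28  0.44  2.08  0.01  0.62  0.28] F [-1.4  0.1  5.9] w 47.5 ff 50.5
->  [ 461. -117.  130.] rows/call at limit 3.0
    [0.08, 0.0, -12.52] [0.0, -0.4, 0.0]
->  [517. 283. 130.] rows/call at limit 3.2
    [12.27, -5.53, 0.0] [0.0, 0.0, -4.3]
    [12.65, -4.59, 0.0] [0.0, 0.0, -4.4]
    [12.96, -3.6, 0.0] [0.0, 0.0, -4.3]
->  [517. 283.  40.] rows/call at limit 2.2
    [0.0, 0.0, 9.0] [0.0, 0.0, 0.0]
```

Call:
arm_command([
  [[0, 0, -2.5], [0, -0.4, 0]],
  [[0, 0, -5], [0, -0.4, 0]],
  [[0, 0, -7.5], [0, -0.4, 0]],
  [[0.1, 0, -10], [0, -0.4, 0]],
  [[0.1, 0, -12.5], [0, -0.4, 0]],
])

```text
t: 41.85
position: [0.4605, -0.1162, 0.1305]
orientation: [0.876, 0.483, -0.0, -0.0]
wrist_force: [0.6, 0.1, -1.2]
gripper_width: 0.0476
finger_force: 51.9
```

Call:
arm_command([
  [[2.5, -1.1, 0], [0, 0, -0.9]],
  [[4.9, -2.2, 0], [0, 0, -1.7]],
  [[7.4, -3.3, 0], [0, 0, -2.6]],
  [[9.8, -4.4, 0], [0, 0, -3.5]],
  [[12.3, -5.5, 0], [0, 0, -4.3]],
])

```text
t: 42.27
position: [0.4796, 0.0182, 0.1294]
orientation: [0.857, 0.516, -0.0, -0.001]
wrist_force: [0.6, 0.1, -0.7]
gripper_width: 0.0479
finger_force: 51.9
```

Call:
arm_command([
  [[2.5, -0.9, 0], [0, 0, -0.9]],
  [[5.1, -1.8, 0], [0, 0, -1.7]],
  [[7.6, -2.8, 0], [0, 0, -2.6]],
  [[10.1, -3.7, 0], [0, 0, -3.5]],
  [[12.65, -4.6, 0], [0, 0, -4.4]],
])

```text
t: 42.68
position: [0.4982, 0.1518, 0.1293]
orientation: [0.836, 0.548, -0.0, -0.001]
wrist_force: [0.7, -0.2, -1.1]
gripper_width: 0.048
finger_force: 51.9
```

Call:
arm_command([
  [[2.6, -0.7, 0], [0, 0, -0.9]],
  [[5.2, -1.4, 0], [0, 0, -1.7]],
  [[7.8, -2.2, 0], [0, 0, -2.6]],
  [[10.4, -2.9, 0], [0, 0, -3.5]],
  [[12.95, -3.6, 0], [0, 0, -4.3]],
])

```text
t: 43.1
position: [0.517, 0.285, 0.1294]
orientation: [0.815, 0.579, -0.0, -0.001]
wrist_force: [0.4, -0.3, -0.5]
gripper_width: 0.0475
finger_force: 51.9
```

```bash
python3 - <<'E'
from plan import *
st(); plan(([.517,.283,.035],ori(-19.2)))
E
```

```text
t 43.1 p [517.  285.  129.4] yaw_y -19.2 q [0.48 0.42 1.68 0.   1.04 0.82] F [ 0.4 -0.3 -0.5] w 47.5 ff 51.9
->  [517. 283.  35.] rows/call at limit 2.3
    [-0.19, 0.09, 9.44] [-0.1, 0.0, 0.0]
```

Call:
arm_command([
  [[-0.1, 0, 2.5], [0, 0, 0]],
  [[-0.2, 0.1, 5], [0, 0, 0]],
  [[-0.2, 0.1, 7.5], [0, 0, 0]],
  [[-0.2, 0.1, 9.2], [0, 0, 0]],
  [[-0.2, 0.1, 9.4], [0, 0, 0]],
])

```text
t: 43.52
position: [0.5148, 0.2803, 0.0318]
orientation: [0.815, 0.579, -0.004, -0.002]
wrist_force: [-0.3, -1.4, -0.7]
gripper_width: 0.0475
finger_force: 51.9
```

Call:
arm_command([
  [[0, 0, 0.4], [0, 0, 0]],
  [[0, 0, 0.8], [0, 0, 0]],
  [[0, 0, 1.2], [0, 0, 0]],
  [[0, 0, 1.2], [0, 0, 0]],
  [[0, 0, 1.2], [0, 0, 0]],
])

```text
t: 43.93
position: [0.5173, 0.2814, 0.023]
orientation: [0.815, 0.579, -0.0, -0.001]
wrist_force: [-0.0, 0.2, -1.1]
gripper_width: 0.0477
finger_force: 51.9
```

Call:
arm_command([
  [[0, 0, 0], [0, 0, 0]],
  [[0, 0, 0], [0, 0, 0]],
  [[0, 0, 0], [0, 0, 0]],
  [[0, 0, -0.5], [0, 0, 0]],
  [[0, 0, -2], [0, 0, 0]],
], claw=6.2)

```text
t: 44.35
position: [0.5156, 0.2806, 0.041]
orientation: [0.815, 0.579, -0.003, -0.001]
wrist_force: [-0.2, 0.4, -0.3]
gripper_width: 0.0618
finger_force: 0.0
```

Call:
arm_command([
  [[0, 0, -3], [0, 0, 0]],
  [[0, 0, -6], [0, 0, 0]],
  [[0, 0, -9], [0, 0, 0]],
  [[0, 0, -12], [0, 0, 0]],
  [[0, 0, -14], [0, 0, 0]],
])

```text
t: 44.77
position: [0.5183, 0.2817, 0.1861]
orientation: [0.815, 0.579, 0.001, -0.001]
wrist_force: [-0.4, 0.4, -0.4]
gripper_width: 0.062
finger_force: 0.0
```

```bash
cat > box.py <<'E'
from plan import *
def box(z=.027):
    c=look('wrist'); C=np.array([.517,.283]); t=np.radians(-19.2); X=np.array([np.cos(t),np.sin(t)]); Y=np.array([-X[1],X[0]])
    for a in (.05,.035,.02,0,-.02,-.035,-.05):
        print(a,[ (lambda u:round(float((c['xyz']+ray(c,u)[0]*c['depth'][int(round(u[1])),int(round(u[0]))])[2]*1000)))(proj(c,[*(C+a*X+b*Y),z])[0]) for b in (-.05,-.02,0,.02,.05)])
    return c
E
python3 - <<'E'
from box import *
st(); box()
plan(([.658,-.009,.2],ori(17.4)),vmax=170)
E
```

```text
t 44.77 p [518.3 281.7 186.1] yaw_y -19.2 q [0.48 0.37 1.6  0.   1.16 0.81] F [-0.4  0.4 -0.4] w 62.0 ff 0.0
0.05 [4, 15, 16, 17, 5]
0.035 [5, 16, 17, 17, 5]
0.02 [5, 27, 28, 28, 4]
0 [5, 27, 29, 27, 6]
-0.02 [5, 27, 26, 27, 4]
-0.035 [6, 16, 16, 17, 4]
-0.05 [4, 17, 17, 16, 4]
->  [658.  -9. 200.] rows/call at limit 3.9
    [-11.48, 11.32, -0.56] [0.2, -0.2, -18.3]
    [-14.47, 7.14, -0.54] [0.2, -0.2, -18.3]
```

C lies flat across the floor tiles, top at 27 mm. Now D.

Call:
arm_command([
  [[-2.3, 2.3, -0.1], [0, 0, -3.7]],
  [[-4.6, 4.5, -0.2], [0, 0, -7.3]],
  [[-6.9, 6.8, -0.3], [0, 0, -11]],
  [[-9.2, 9.1, -0.4], [0, 0, -14.6]],
  [[-11.5, 11.3, -0.5], [0, 0, -18.3]],
], claw=6.8)

```text
t: 45.23
position: [0.5866, 0.134, 0.1874]
orientation: [0.712, 0.702, -0.001, -0.001]
wrist_force: [0.3, 0.5, 0.5]
gripper_width: 0.0676
finger_force: 0.0
```

Call:
arm_command([
  [[-2.9, 1.4, -0.1], [0, 0, -3.7]],
  [[-5.8, 2.9, -0.2], [0, 0, -7.3]],
  [[-8.7, 4.3, -0.3], [0, 0, -11]],
  [[-11.6, 5.7, -0.4], [0, 0, -14.6]],
  [[-14.5, 7.1, -0.5], [0, 0, -18.3]],
])

```text
t: 45.65
position: [0.6552, -0.0123, 0.1919]
orientation: [0.591, 0.807, -0.001, -0.001]
wrist_force: [0.1, 0.7, 0.0]
gripper_width: 0.0677
finger_force: 0.0
```

```bash
python3 - <<'E'
from near import *
st(); ctr,a=near('wrist',[643,39],'dark',17); p=ctr+.008*xdir(a); print(a,p)
plan(([*p,.12],ori(a,-40)),([*p,.035],ori(a,-40)))
E
```

```text
t 45.65 p [655.2 -12.3 191.9] yaw_y 17.5 q [-0.04  0.47  1.42  0.    1.25 -0.34] F [0.1 0.7 0. ] w 67.7 ff 0.0
copper [256. 272.] [ 664.2 -115.3] [37.4 38.1] 2.1
dark [275. 125.] [640.2  41.4] [45.5 48.1] 14.8
14.8 [0.63815643 0.04913459]
->  [638.  49. 120.] rows/call at limit 2.8
    [3.52, 0.07, 3.58] [0.4, -19.9, 1.3]
    [4.53, 0.0, 2.17] [0.5, -19.9, 1.3]
->  [638.  49.  35.] rows/call at limit 2.0
    [5.47, 0.0, 6.5] [0.0, 0.0, 0.0]
```

Call:
arm_command([
  [[0.7, 0, 0.7], [0, -4, 0.2]],
  [[1.4, 0, 1.4], [0, -8, 0.4]],
  [[2.1, 0, 2.1], [0.1, -12, 0.5]],
  [[2.8, 0.1, 2.9], [0.2, -16, 0.6]],
  [[3.5, 0.1, 3.6], [0.3, -20, 0.7]],
])

```text
t: 46.12
position: [0.6452, 0.0233, 0.156]
orientation: [0.588, 0.79, -0.106, 0.139]
wrist_force: [-0.0, 0.2, -0.3]
gripper_width: 0.0681
finger_force: 0.0
```

Call:
arm_command([
  [[0.9, 0, 0.4], [0, -4, 0.2]],
  [[1.8, 0, 0.9], [0, -8, 0.4]],
  [[2.7, 0, 1.3], [0.1, -12, 0.5]],
  [[3.6, 0, 1.7], [0.2, -16, 0.6]],
  [[4.5, 0, 2.2], [0.3, -20, 0.7]],
])

```text
t: 46.53
position: [0.6351, 0.0571, 0.1202]
orientation: [0.566, 0.75, -0.207, 0.273]
wrist_force: [0.4, 0.4, -0.4]
gripper_width: 0.0679
finger_force: 0.0
```

Call:
arm_command([
  [[1.4, 0, 1.6], [0, 0, 0]],
  [[2.8, 0, 3.2], [0, 0, 0]],
  [[4.2, 0, 4.8], [0, 0, 0]],
  [[5.2, 0, 6.2], [0, 0, 0]],
  [[5.2, 0, 6.2], [0, 0, 0]],
])

```text
t: 46.95
position: [0.6326, 0.0559, 0.0353]
orientation: [0.565, 0.751, -0.21, 0.269]
wrist_force: [-0.5, -1.0, -0.1]
gripper_width: 0.0679
finger_force: 0.0
```

```bash
python3 - <<'E'
from plan import *
st(); c=look('wrist'); cv2.imwrite('pics/w11.png',c['pixels'][:,:,::-1]); plan(([.6393,.0479,.006],ori(16,-40)))
E
```

```text
t 46.95 p [632.6  55.9  35.3] yaw_y 15.8 q [ 0.39  0.67  1.73 -0.83  1.04  0.66] F [-0.5 -1.  -0.1] w 67.9 ff 0.0
->  [639.  48.   6.] rows/call at limit 0.8
    [1.29, 0.35, 3.0] [-0.4, -0.1, 0.2]
```

View pics/w11.png

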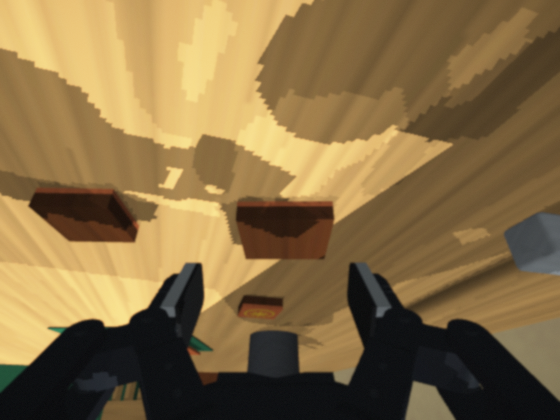

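The wrist view shows D between the fingers, its top face at about (240,222), (331,222), (325,258), (247,258). I refine the target from those corners.

```bash
python3 - <<'E'
from near import *
c=look('wrist'); g=cv2.cvtColor(c['pixels'],cv2.COLOR_RGB2GRAY)
P=onplane(c,[[240,222],[331,222],[325,258],[247,258]],.011)*1000; print(P.round(1)[:,:2])
m=P.mean(0)[:2]; a=np.degrees(np.arctan2(*(P[1]-P[0])[1::-1][:2])); print(m,a)
p=m/1000+.008*xdir(16); plan(([*p,.006],ori(16,-40)))
E
```

```text
[[615.   53. ]
 [660.9  66.8]
 [676.5  22.5]
 [628.1   7.7]]
[645.13185133  37.50703687] 16.735250671129812
->  [643.  45.   6.] rows/call at limit 0.9
    [1.11, 0.51, 3.34] [-0.3, -0.1, 0.1]
```

Call:
arm_command([
  [[0, 0.45, 0.2], [0, 0, 0]],
  [[0.4, 0.45, 1], [0, 0, 0]],
  [[0.8, 0.45, 2.1], [0, 0, 0]],
  [[1.2, 0.45, 3.1], [0, 0, 0]],
  [[1.2, 0.45, 3.1], [0, 0, 0]],
])

```text
t: 47.47
position: [0.6404, 0.0459, 0.0048]
orientation: [0.566, 0.751, -0.209, 0.27]
wrist_force: [-0.4, -0.9, -0.1]
gripper_width: 0.0677
finger_force: 0.0
```

Call:
arm_command([
  [[0, 0, 0], [0, 0, 0]],
  [[0, 0, 0], [0, 0, 0]],
])

```text
t: 47.63
position: [0.6418, 0.047, 0.0071]
orientation: [0.566, 0.75, -0.208, 0.271]
wrist_force: [0.9, -0.4, -0.6]
gripper_width: 0.0679
finger_force: 0.0
```

```bash
python3 - <<'E'
from plan import *
st(); plan(([.6413,.0462,.006],ori(16,-40)))
E
```

```text
t 47.63 p [641.8  47.    7.1] yaw_y 15.9 q [ 0.38  0.71  1.73 -0.87  0.99  0.7 ] F [ 0.9 -0.4 -0.6] w 67.9 ff 0.0
->  [641.  46.   6.] rows/call at limit 0.0
    [0.03, -0.07, 0.13] [-0.3, -0.1, 0.1]
```

Call:
arm_command([
  [[0.05, 0, 0.13], [0, 0, 0]],
  [[0.05, 0, 0.13], [0, 0, 0]],
])

```text
t: 47.8
position: [0.6421, 0.0468, 0.0062]
orientation: [0.566, 0.75, -0.207, 0.271]
wrist_force: [-0.5, 0.0, 0.0]
gripper_width: 0.068
finger_force: 0.0
```

Call:
arm_command([
  [[0, 0, 0], [0, 0, 0]],
  [[0, 0, 0], [0, 0, 0]],
  [[0, 0, 0], [0, 0, 0]],
  [[0, 0, 0], [0, 0, 0]],
  [[0, 0, 0], [0, 0, 0]],
], claw=4.4)

```text
t: 48.22
position: [0.6423, 0.047, 0.0066]
orientation: [0.566, 0.75, -0.207, 0.272]
wrist_force: [-1.2, 2.1, 5.2]
gripper_width: 0.0477
finger_force: 51.6
```

```bash
python3 - <<'E'
from plan import *
st(); p=ctrl.get_obs()['position']; plan(([p[0],p[1],.1],ori(16,-40)),([.59,.04,.14],ori(0,0)),([.455,.03,.14],ori(-16.5,75)))
E
```

```text
t 48.22 p [642.3  47.    6.6] yaw_y 15.9 q [ 0.38  0.71  1.73 -0.87  0.99  0.7 ] F [-1.2  2.1  5.2] w 47.7 ff 51.6
->  [642.  47. 100.] rows/call at limit 2.2
    [-5.99, -0.03, -7.16] [-0.2, -0.1, 0.0]
->  [590.  40. 140.] rows/call at limit 3.0
    [-0.99, -2.61, -1.78] [2.8, 19.9, 7.7]
    [-0.7, -2.59, -1.94] [2.8, 19.9, 7.7]
->  [455.  30. 140.] rows/call at limit 3.6
    [-0.34, -4.5, 0.0] [-3.6, 24.8, 4.7]
    [-0.6, -4.44, -0.49] [-3.6, 24.8, 4.7]
    [-0.63, -4.35, -1.04] [-3.6, 24.8, 4.6]
```

Call:
arm_command([
  [[-1.2, 0, -1.5], [0, 0, 0]],
  [[-2.6, 0, -3.1], [0, 0, 0]],
  [[-4.2, 0, -5], [0, 0, 0]],
  [[-6, 0, -7.2], [0, 0, 0]],
  [[-6, 0, -7.2], [0, 0, 0]],
])

```text
t: 48.63
position: [0.6449, 0.0475, 0.1049]
orientation: [0.567, 0.75, -0.204, 0.274]
wrist_force: [0.6, 0.5, -0.0]
gripper_width: 0.0479
finger_force: 51.6
```

Call:
arm_command([
  [[-0.2, -0.5, -0.4], [0.6, 4, 1.5]],
  [[-0.4, -1, -0.7], [1.1, 8, 3.1]],
  [[-0.6, -1.6, -1.1], [1.7, 12, 4.6]],
  [[-0.8, -2.1, -1.4], [2.2, 16, 6.2]],
  [[-1, -2.6, -1.8], [2.8, 19.9, 7.7]],
])

```text
t: 49.05
position: [0.6157, 0.0437, 0.1195]
orientation: [0.649, 0.741, -0.105, 0.135]
wrist_force: [0.4, -0.2, -0.9]
gripper_width: 0.0481
finger_force: 51.5
```

Call:
arm_command([
  [[-0.1, -0.5, -0.4], [0.6, 4, 1.5]],
  [[-0.3, -1, -0.8], [1.1, 8, 3.1]],
  [[-0.4, -1.6, -1.2], [1.7, 12, 4.6]],
  [[-0.6, -2.1, -1.6], [2.2, 16, 6.2]],
  [[-0.7, -2.6, -1.9], [2.8, 19.9, 7.7]],
])

```text
t: 49.47
position: [0.5898, 0.0397, 0.1396]
orientation: [0.709, 0.705, -0.0, -0.003]
wrist_force: [-0.5, -0.8, -0.6]
gripper_width: 0.0478
finger_force: 51.5
```

Call:
arm_command([
  [[-0.1, -0.9, 0], [-0.7, 5, 0.9]],
  [[-0.1, -1.8, 0], [-1.4, 9.9, 1.9]],
  [[-0.2, -2.7, 0], [-2.2, 14.9, 2.8]],
  [[-0.3, -3.6, 0], [-2.9, 19.8, 3.8]],
  [[-0.3, -4.5, 0], [-3.6, 24.8, 4.7]],
])

```text
t: 49.88
position: [0.5446, 0.0367, 0.1397]
orientation: [0.72, 0.658, 0.174, -0.132]
wrist_force: [-0.8, 0.0, -0.5]
gripper_width: 0.048
finger_force: 51.6
```

Call:
arm_command([
  [[-0.1, -0.9, -0.1], [-0.7, 5, 0.9]],
  [[-0.2, -1.8, -0.2], [-1.4, 9.9, 1.9]],
  [[-0.4, -2.7, -0.3], [-2.2, 14.9, 2.8]],
  [[-0.5, -3.6, -0.4], [-2.9, 19.8, 3.8]],
  [[-0.6, -4.4, -0.5], [-3.6, 24.8, 4.7]],
])

```text
t: 50.3
position: [0.4999, 0.0333, 0.14]
orientation: [0.696, 0.579, 0.34, -0.255]
wrist_force: [-0.2, 1.2, -1.6]
gripper_width: 0.0478
finger_force: 51.6
```

Call:
arm_command([
  [[-0.1, -0.9, -0.2], [-0.7, 5, 0.9]],
  [[-0.2, -1.7, -0.4], [-1.4, 9.9, 1.9]],
  [[-0.4, -2.6, -0.6], [-2.2, 14.9, 2.8]],
  [[-0.5, -3.5, -0.8], [-2.9, 19.8, 3.7]],
  [[-0.6, -4.4, -1], [-3.6, 24.8, 4.6]],
])

```text
t: 50.72
position: [0.4548, 0.0307, 0.1399]
orientation: [0.637, 0.472, 0.488, -0.365]
wrist_force: [0.3, 0.8, -1.0]
gripper_width: 0.0481
finger_force: 51.6
```

```bash
python3 - <<'E'
from plan import *
st(); plan(([.455,.03,.05],ori(-16.5,75)))
E
```

```text
t 50.72 p [454.8  30.7 139.9] yaw_y -16.8 q [-0.65  0.61  2.2   1.15  1.44 -1.26] F [ 0.3  0.8 -1. ] w 48.1 ff 51.6
->  [455.  30.  50.] rows/call at limit 2.2
    [-8.7, 0.08, 2.26] [0.2, -0.1, -0.3]
```

Call:
arm_command([
  [[-2, 0, 0.6], [0, 0, 0]],
  [[-4, 0, 1.1], [0, 0, 0]],
  [[-6, 0, 1.6], [0, 0, 0]],
  [[-8, 0, 2.1], [0, 0, 0]],
  [[-8.6, 0.1, 2.3], [0, 0, 0]],
])

```text
t: 51.13
position: [0.4552, 0.0308, 0.0484]
orientation: [0.638, 0.472, 0.486, -0.365]
wrist_force: [-0.5, -0.3, -0.5]
gripper_width: 0.0478
finger_force: 51.7
```

Call:
arm_command([
  [[-0.5, 0, 0.1], [0, 0, 0]],
  [[-1, 0, 0.3], [0, 0, 0]],
  [[-1.5, 0, 0.4], [0, 0, 0]],
  [[-1.5, 0, 0.4], [0, 0, 0]],
  [[-1.5, 0, 0.4], [0, 0, 0]],
])

```text
t: 51.55
position: [0.4558, 0.0309, 0.0362]
orientation: [0.637, 0.473, 0.487, -0.364]
wrist_force: [-1.0, 0.3, -0.5]
gripper_width: 0.0475
finger_force: 51.7
```

Call:
arm_command([
  [[0, 0, 0], [0, 0, 0]],
  [[0, 0, 0], [0, 0, 0]],
  [[0, 0, 0], [0, 0, 0]],
  [[0, 0, 0], [0, 0, 0]],
  [[0, 0, 0], [0, 0, 0]],
], claw=7.5)

```text
t: 51.97
position: [0.4558, 0.0309, 0.036]
orientation: [0.637, 0.473, 0.487, -0.364]
wrist_force: [-0.1, 0.9, 0.5]
gripper_width: 0.075
finger_force: 0.0
```

Call:
arm_command([
  [[1, 0, -0.3], [0, 0, 0]],
  [[3, 0, -0.8], [0, 0, 0]],
  [[5, 0, -1.3], [0, 0, 0]],
  [[8, 0, -2.1], [0, 0, 0]],
  [[10.5, 0, -2.8], [0, 0, 0]],
])

```text
t: 52.38
position: [0.4557, 0.0314, 0.1466]
orientation: [0.637, 0.473, 0.487, -0.365]
wrist_force: [-0.0, -0.2, -0.7]
gripper_width: 0.0749
finger_force: 0.0
```

Call:
arm_command([
  [[0.2, 0, -0.5], [0, -5, 0]],
  [[0.5, 0, -1], [0, -10, 0]],
  [[0.7, 0, -1.5], [0, -15, 0]],
  [[0.9, 0, -2], [0, -20, 0]],
  [[1.2, 0, -2.5], [0, -25, 0]],
], claw=6.8)

```text
t: 52.8
position: [0.4495, 0.0106, 0.1637]
orientation: [0.728, 0.541, 0.337, -0.252]
wrist_force: [-0.4, 0.8, 0.4]
gripper_width: 0.0678
finger_force: 0.0
```

Call:
arm_command([
  [[0, 0, -0.5], [0, -5, 0]],
  [[0, 0, -1], [0, -10, 0]],
  [[0, 0, -1.6], [0, -15, 0]],
  [[0, 0, -2.1], [0, -20, 0]],
  [[0, 0, -2.7], [0, -25, 0]],
])

```text
t: 53.22
position: [0.4434, -0.0091, 0.1811]
orientation: [0.784, 0.583, 0.171, -0.129]
wrist_force: [-0.4, 1.2, -0.2]
gripper_width: 0.0682
finger_force: 0.0
```

Call:
arm_command([
  [[-0.2, 0, -0.5], [0, -5, 0]],
  [[-0.5, 0, -1], [0, -10, 0]],
  [[-0.7, 0, -1.5], [0, -15, 0]],
  [[-0.9, 0, -2], [0, -20, 0]],
  [[-1.1, 0, -2.5], [0, -25, 0]],
])

```text
t: 53.63
position: [0.4376, -0.0289, 0.1993]
orientation: [0.803, 0.597, -0.003, 0.001]
wrist_force: [-0.0, 0.5, -1.2]
gripper_width: 0.0679
finger_force: 0.0
```

```bash
python3 - <<'E'
from near import *
st(); ctr,a=near('wrist',[450,12],'copper',-17); print(ctr,a)
plan(([*ctr,.05],ori(a)),([*ctr,.0045],ori(a)))
E
```

```text
t 53.63 p [437.6 -28.9 199.3] yaw_y -16.7 q [-0.09  0.13  1.9  -0.01  1.11  0.21] F [-0.   0.5 -1.2] w 67.9 ff 0.0
copper [275. 139.] [449.7  12.1] [49.2 49.2] 73.2
dark [354.  97.] [533.   28.1] [42.5 38.3] 16.2
[0.4497 0.0121] -16.799999999999997
->  [450.  12.  50.] rows/call at limit 3.7
    [4.21, -0.08, 14.96] [0.0, 0.4, 0.2]
->  [450.  12.   4.] rows/call at limit 1.1
    [-0.01, 0.01, 4.55] [0.0, 0.0, 0.0]
```

Call:
arm_command([
  [[1.4, 0, 3.5], [0, 0.4, 0.2]],
  [[2.8, 0, 7], [0, 0.4, 0.2]],
  [[4.2, 0, 10.5], [0, 0.4, 0.2]],
  [[4.2, 0, 13.5], [0, 0.4, 0.2]],
  [[4.2, 0, 14.9], [0, 0.4, 0.2]],
])

```text
t: 54.1
position: [0.4467, 0.0121, 0.0459]
orientation: [0.803, 0.596, -0.001, -0.006]
wrist_force: [-0.7, -0.1, 0.8]
gripper_width: 0.0678
finger_force: 0.0
```

Call:
arm_command([
  [[0, 0, 2], [0, 0, 0]],
  [[0, 0, 3.8], [0, 0, 0]],
  [[0, 0, 4.5], [0, 0, 0]],
  [[0, 0, 4.5], [0, 0, 0]],
  [[0, 0, 4.5], [0, 0, 0]],
])

```text
t: 54.52
position: [0.4498, 0.0118, 0.0043]
orientation: [0.803, 0.595, 0.002, -0.003]
wrist_force: [0.2, -1.1, 0.2]
gripper_width: 0.0684
finger_force: 0.0
```

Call:
arm_command([
  [[0, 0, 0], [0, 0, 0]],
  [[0, 0, 0], [0, 0, 0]],
  [[0, 0, 0], [0, 0, 0]],
  [[0, 0, 0], [0, 0, 0]],
  [[0, 0, 0], [0, 0, 0]],
], claw=4.4)

```text
t: 54.93
position: [0.4506, 0.0119, 0.0055]
orientation: [0.803, 0.596, 0.002, -0.002]
wrist_force: [-1.7, -0.9, 6.5]
gripper_width: 0.0477
finger_force: 50.3
```

```bash
python3 - <<'E'
from plan import *
st(); p=ctrl.get_obs()['position']
plan(([p[0],p[1],.13],ori(-16.8)),([.517,.283,.13],ori(-19.2)),([.517,.283,.04],ori(-19.2)))
E
```

```text
t 54.93 p [450.6  11.9   5.5] yaw_y -16.9 q [-0.    0.41  2.13  0.01  0.6   0.28] F [-1.7 -0.9  6.5] w 47.7 ff 50.3
->  [451.  12. 130.] rows/call at limit 3.0
    [0.09, -0.01, -12.45] [-0.1, -0.4, -0.1]
->  [517. 283. 130.] rows/call at limit 3.3
    [13.94, -0.74, 0.0] [0.0, 0.0, 1.2]
    [13.91, -1.03, 0.0] [0.0, 0.0, 1.2]
->  [517. 283.  40.] rows/call at limit 2.2
    [0.0, 0.0, 9.0] [0.0, 0.0, 0.0]
```

Call:
arm_command([
  [[0, 0, -2.5], [0, -0.4, 0]],
  [[0, 0, -5], [0, -0.4, 0]],
  [[0, 0, -7.5], [0, -0.4, 0]],
  [[0.1, 0, -10], [0, -0.4, 0]],
  [[0.1, 0, -12.5], [0, -0.4, 0]],
])

```text
t: 55.35
position: [0.4504, 0.0121, 0.1312]
orientation: [0.803, 0.596, -0.001, -0.001]
wrist_force: [0.4, 0.4, -1.1]
gripper_width: 0.0474
finger_force: 51.6
```

Call:
arm_command([
  [[2.8, -0.1, 0], [0, 0, 0.2]],
  [[5.6, -0.3, 0], [0, 0, 0.5]],
  [[8.4, -0.4, 0], [0, 0, 0.7]],
  [[11.1, -0.6, 0], [0, 0, 1]],
  [[13.9, -0.7, 0], [0, 0, 1.2]],
])

```text
t: 55.77
position: [0.4841, 0.1483, 0.13]
orientation: [0.809, 0.587, -0.001, -0.001]
wrist_force: [1.0, 0.3, -0.7]
gripper_width: 0.0474
finger_force: 51.6
```

Call:
arm_command([
  [[2.8, -0.2, 0], [0, 0, 0.2]],
  [[5.6, -0.4, 0], [0, 0, 0.5]],
  [[8.4, -0.6, 0], [0, 0, 0.7]],
  [[11.1, -0.8, 0], [0, 0, 1]],
  [[13.9, -1, 0], [0, 0, 1.2]],
])

```text
t: 56.18
position: [0.5177, 0.2837, 0.1298]
orientation: [0.815, 0.579, -0.001, -0.001]
wrist_force: [0.8, 0.1, -0.7]
gripper_width: 0.0474
finger_force: 51.6
```

Call:
arm_command([
  [[0, 0, 2.5], [0, 0, 0]],
  [[0, 0, 5], [0, 0, 0]],
  [[0, 0, 7.5], [0, 0, 0]],
  [[0, 0, 8.2], [0, 0, 0]],
  [[0, 0, 8.2], [0, 0, 0]],
])

```text
t: 56.6
position: [0.5161, 0.2817, 0.0455]
orientation: [0.815, 0.579, -0.003, -0.001]
wrist_force: [-0.6, 0.2, 0.3]
gripper_width: 0.0476
finger_force: 51.7
```

```bash
python3 - <<'E'
from plan import *
st(); plan(([.517,.283,.034],ori(-19.2)))
E
```

```text
t 56.6 p [516.1 281.7  45.5] yaw_y -19.3 q [0.48 0.51 1.77 0.   0.86 0.81] F [-0.6  0.2  0.3] w 47.6 ff 51.7
->  [517. 283.  34.] rows/call at limit 0.3
    [0.16, 0.05, 1.15] [-0.3, 0.2, -0.1]
```

Call:
arm_command([
  [[0.1, 0, 0.4], [0, 0, 0]],
  [[0.1, 0, 0.8], [0, 0, 0]],
  [[0.1, 0, 1.1], [0, 0, 0]],
  [[0.1, 0, 1.1], [0, 0, 0]],
  [[0.1, 0, 1.1], [0, 0, 0]],
])

```text
t: 57.02
position: [0.5179, 0.2833, 0.0363]
orientation: [0.816, 0.579, -0.001, -0.001]
wrist_force: [-0.0, -0.4, -0.1]
gripper_width: 0.0474
finger_force: 51.7
```

Call:
arm_command([
  [[0, 0, 0], [0, 0, 0]],
  [[0, 0, 0], [0, 0, 0]],
  [[0, 0, 0], [0, 0, 0]],
  [[0, 0, -0.5], [0, 0, 0]],
  [[0, 0, -2], [0, 0, 0]],
], claw=6.2)

```text
t: 57.43
position: [0.5164, 0.2826, 0.0544]
orientation: [0.815, 0.579, -0.004, -0.001]
wrist_force: [-0.6, 0.5, -0.5]
gripper_width: 0.0623
finger_force: 0.0
```

Call:
arm_command([
  [[0, 0, -3], [0, 0, 0]],
  [[0, 0, -6], [0, 0, 0]],
  [[0, 0, -9], [0, 0, 0]],
  [[0, 0, -12], [0, 0, 0]],
  [[0, 0, -13], [0, 0, 0]],
])

```text
t: 57.85
position: [0.5202, 0.2843, 0.1912]
orientation: [0.815, 0.579, 0.003, -0.0]
wrist_force: [1.0, 0.4, 0.9]
gripper_width: 0.0621
finger_force: 0.0
```

```bash
python3 - <<'E'
from box import *
st(); c=box(.038); cv2.imwrite('pics/w12.png',c['pixels'][:,:,::-1])
plan(([.511,-.282,.15],ori(-70.3)),vmax=165)
E
```

```text
t 57.85 p [520.2 284.3 191.2] yaw_y -19.3 q [0.48 0.37 1.59 0.   1.17 0.82] F [1.  0.4 0.9] w 62.1 ff 0.0
0.05 [6, 4, 15, 16, 4]
0.035 [4, 6, 18, 15, 7]
0.02 [5, 38, 38, 38, 7]
0 [4, 39, 38, 39, 5]
-0.02 [5, 38, 38, 38, 5]
-0.035 [5, 5, 17, 16, 6]
-0.05 [5, 5, 16, 15, 6]
->  [ 511. -282.  150.] rows/call at limit 3.4
    [-13.45, 4.45, 0.96] [0.0, -0.1, 12.8]
    [-12.13, 7.32, 0.99] [0.0, -0.1, 12.7]
    [-10.22, 9.8, 1.01] [0.0, -0.1, 12.8]
    [-7.79, 11.83, 1.02] [0.0, -0.1, 12.7]
```

View pics/w12.png

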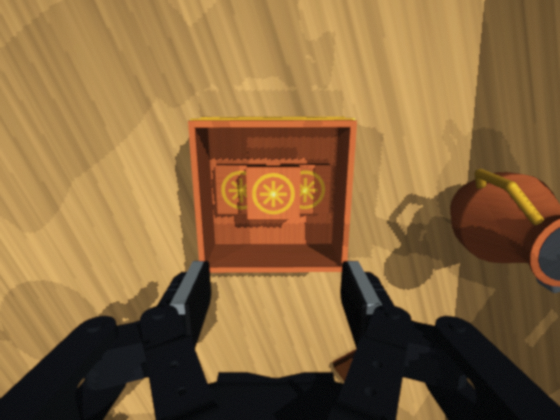

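All four tiles are packed copper up, with D stacked on C at (273,193). Now I fetch the lid.

Call:
arm_command([
  [[-2.7, 0.9, 0.2], [0, 0, 2.6]],
  [[-5.4, 1.8, 0.4], [0, 0, 5.1]],
  [[-8.1, 2.7, 0.6], [0, 0, 7.7]],
  [[-10.8, 3.6, 0.8], [0, 0, 10.2]],
  [[-13.45, 4.45, 1], [0, 0, 12.8]],
], claw=5)

```text
t: 58.32
position: [0.5147, 0.1402, 0.1742]
orientation: [0.875, 0.483, -0.003, -0.001]
wrist_force: [0.6, -0.6, -0.4]
gripper_width: 0.0498
finger_force: 0.0
```

Call:
arm_command([
  [[-2.4, 1.5, 0.2], [0, 0, 2.5]],
  [[-4.9, 2.9, 0.4], [0, 0, 5.1]],
  [[-7.3, 4.4, 0.6], [0, 0, 7.6]],
  [[-9.7, 5.9, 0.8], [0, 0, 10.2]],
  [[-12.1, 7.3, 1], [0, 0, 12.7]],
])

```text
t: 58.73
position: [0.5124, -0.001, 0.1643]
orientation: [0.924, 0.383, -0.003, -0.001]
wrist_force: [1.1, 0.7, -0.4]
gripper_width: 0.05
finger_force: 0.0
```

Call:
arm_command([
  [[-2, 2, 0.2], [0, 0, 2.6]],
  [[-4.1, 3.9, 0.4], [0, 0, 5.1]],
  [[-6.1, 5.9, 0.6], [0, 0, 7.7]],
  [[-8.2, 7.8, 0.8], [0, 0, 10.2]],
  [[-10.2, 9.8, 1], [0, 0, 12.8]],
])

```text
t: 59.15
position: [0.5098, -0.1422, 0.1542]
orientation: [0.961, 0.278, -0.003, -0.001]
wrist_force: [-0.0, -0.8, -0.6]
gripper_width: 0.0497
finger_force: 0.0
```

Call:
arm_command([
  [[-1.6, 2.4, 0.2], [0, 0, 2.5]],
  [[-3.1, 4.7, 0.4], [0, 0, 5.1]],
  [[-4.7, 7.1, 0.6], [0, 0, 7.6]],
  [[-6.2, 9.5, 0.8], [0, 0, 10.2]],
  [[-7.8, 11.8, 1], [0, 0, 12.7]],
])

```text
t: 59.57
position: [0.5076, -0.2835, 0.144]
orientation: [0.985, 0.17, -0.003, -0.001]
wrist_force: [1.1, -0.2, -0.5]
gripper_width: 0.05
finger_force: 0.0
```

```bash
cat > lid.py <<'E'
from plan import *
def lidpose(zt=.012):
    c=look('wrist'); k=masks(c['pixels'])
    for b in blobs(k['copper'],6000,90000): print('lid',b[:,0].mean(0).round(),*rect(c,b,zt))
    for b in blobs(k['dark'],200,6000):
        r=rect(c,b,zt+.024)
        if max(r[1])<40: print('grip',b[:,0].mean(0).round(),*r)
    t=look('top')
    for b in blobs(masks(t['pixels'])['copper'],1500,9000): print('top',b[:,0].mean(0).round(),*rect(t,b,.06),rect(t,b,zt))
E
python3 - <<'E'
from lid import *
st(); lidpose()
E
```

```text
t 59.57 p [ 507.6 -283.5  144. ] yaw_y -70.4 q [-0.53  0.4   1.68 -0.    1.07  0.7 ] F [ 1.1 -0.2 -0.5] w 50.0 ff 0.0
lid [365. 191.] [ 538.3 -360.5] [143.5 143.8] 19.8
grip [302. 198.] [ 520.6 -302.2] [28.6 12.9] 20.6
top [154. 249.] [516.9 282.8] [139.2 139.3] 70.9 (array([515.3, 297. ]), array([145.6, 145.7]), 70.9)
```

```bash
python3 - <<'E'
from plan import *
plan(([.5195,-.303,.05],ori(-70.2)),([.5195,-.303,.0185],ori(-70.2)))
E
```

```text
->  [ 520. -303.   50.] rows/call at limit 2.3
    [0.6, 2.04, 9.37] [-0.1, 0.3, -0.3]
->  [ 520. -303.   18.] rows/call at limit 0.8
    [0.0, 0.0, 3.15] [0.0, 0.0, 0.0]
```

Call:
arm_command([
  [[0.3, 1, 2.5], [0, 0.3, -0.3]],
  [[0.6, 2, 5], [0, 0.3, -0.3]],
  [[0.6, 2, 7.5], [0, 0.3, -0.3]],
  [[0.6, 2, 9.4], [0, 0.3, -0.3]],
  [[0.6, 2, 9.4], [0, 0.3, -0.3]],
])

```text
t: 60.08
position: [0.5172, -0.2967, 0.0465]
orientation: [0.985, 0.174, -0.003, -0.005]
wrist_force: [-0.7, 1.0, -1.1]
gripper_width: 0.0502
finger_force: 0.0
```

Call:
arm_command([
  [[0, 0, 1], [0, 0, 0]],
  [[0, 0, 2], [0, 0, 0]],
  [[0, 0, 3], [0, 0, 0]],
  [[0, 0, 3.1], [0, 0, 0]],
  [[0, 0, 3.1], [0, 0, 0]],
])

```text
t: 60.5
position: [0.5203, -0.299, 0.0203]
orientation: [0.985, 0.174, 0.001, -0.001]
wrist_force: [1.0, -0.3, 0.7]
gripper_width: 0.0502
finger_force: 0.0
```

```bash
python3 - <<'E'
from plan import *
st(); plan(([.5195,-.303,.0185],ori(-70.2)))
E
```

```text
t 60.5 p [ 520.3 -299.    20.3] yaw_y -70.0 q [-0.54  0.56  1.77  0.    0.82  0.68] F [ 1.  -0.3  0.7] w 50.2 ff 0.0
->  [ 520. -303.   18.] rows/call at limit 0.1
    [-0.22, 0.35, 0.18] [-0.1, -0.1, 0.2]
```

Call:
arm_command([
  [[0, 0.35, 0.15], [0, 0, 0.2]],
  [[0, 0.35, 0.15], [0, 0, 0.2]],
  [[0, 0.35, 0.15], [0, 0, 0.2]],
])

```text
t: 60.75
position: [0.5222, -0.303, 0.0197]
orientation: [0.985, 0.172, 0.001, -0.0]
wrist_force: [0.1, 0.5, -0.5]
gripper_width: 0.0503
finger_force: 0.0
```

Call:
arm_command([
  [[0, 0, 0], [0, 0, 0]],
  [[0, 0, 0], [0, 0, 0]],
  [[0, 0, 0], [0, 0, 0]],
  [[0, 0, 0], [0, 0, 0]],
  [[0, 0, 0], [0, 0, 0]],
], claw=0.8, squeeze=80)

```text
t: 61.17
position: [0.5218, -0.3025, 0.0196]
orientation: [0.985, 0.172, 0.001, -0.001]
wrist_force: [-0.4, 0.8, 4.2]
gripper_width: 0.0119
finger_force: 80.6
```

Call:
arm_command([
  [[0, 0, -1.5], [0, 0, 0]],
  [[0, 0, -4], [0, 0, 0]],
  [[0, 0, -7], [0, 0, 0]],
  [[0, 0, -10], [0, 0, 0]],
  [[0, 0, -13], [0, 0, 0]],
])

```text
t: 61.58
position: [0.5208, -0.3023, 0.1494]
orientation: [0.985, 0.172, 0.0, -0.002]
wrist_force: [0.9, -1.3, -3.3]
gripper_width: 0.012
finger_force: 79.7
```

```bash
python3 - <<'E'
from lid import *
st(); lidpose(.137)
plan(([.4605,.303,.15],ori(-19.2)),vmax=165)
E
```

```text
t 61.58 p [ 520.8 -302.3  149.4] yaw_y -70.2 q [-0.55  0.42  1.62  0.    1.1   0.68] F [ 0.9 -1.3 -3.3] w 12.0 ff 79.7
lid [402. 269.] [ 540.9 -369.2] [70.8 76.6] 4.1
lid [417. 216.] [ 536.6 -362.8] [147.8 147.8] 19.6
top [154. 249.] [516.8 282.8] [139.2 139. ] 71.0 (array([519.4, 260. ]), array([128.9, 128.7]), 71.0)
->  [460. 303. 150.] rows/call at limit 3.7
    [3.65, -14.82, 0.03] [0.1, -0.1, -12.7]
    [6.82, -13.66, 0.05] [0.2, -0.1, -12.8]
    [9.68, -11.81, 0.08] [0.1, 0.0, -12.7]
    [12.04, -9.38, 0.1] [0.2, -0.1, -12.8]
```

Call:
arm_command([
  [[0.7, -3, 0], [0, 0, -2.5]],
  [[1.5, -5.9, 0], [0, 0, -5.1]],
  [[2.2, -8.9, 0], [0, 0, -7.6]],
  [[2.9, -11.9, 0], [0, 0, -10.2]],
  [[3.65, -14.8, 0], [0, 0, -12.7]],
])

```text
t: 62.1
position: [0.504, -0.1494, 0.1475]
orientation: [0.96, 0.281, -0.001, -0.002]
wrist_force: [0.2, -0.2, -2.5]
gripper_width: 0.0118
finger_force: 79.7
```

Call:
arm_command([
  [[1.4, -2.7, 0], [0, 0, -2.5]],
  [[2.7, -5.5, 0], [0, 0, -5.1]],
  [[4.1, -8.2, 0], [0, 0, -7.6]],
  [[5.5, -10.9, 0], [0, 0, -10.2]],
  [[6.8, -13.7, 0], [0, 0, -12.8]],
])

```text
t: 62.52
position: [0.488, 0.0023, 0.148]
orientation: [0.922, 0.386, -0.0, -0.001]
wrist_force: [0.8, 0.5, -2.4]
gripper_width: 0.0117
finger_force: 79.7
```

Call:
arm_command([
  [[1.9, -2.4, 0], [0, 0, -2.5]],
  [[3.9, -4.7, 0], [0, 0, -5.1]],
  [[5.8, -7.1, 0], [0, 0, -7.6]],
  [[7.7, -9.4, 0], [0, 0, -10.2]],
  [[9.7, -11.8, 0], [0, 0, -12.7]],
])

```text
t: 62.93
position: [0.472, 0.1539, 0.1483]
orientation: [0.874, 0.486, -0.001, -0.001]
wrist_force: [1.2, 0.3, -2.6]
gripper_width: 0.0117
finger_force: 79.8
```

Call:
arm_command([
  [[2.4, -1.9, 0], [0, 0, -2.5]],
  [[4.8, -3.8, 0], [0, 0, -5.1]],
  [[7.2, -5.6, 0], [0, 0, -7.6]],
  [[9.6, -7.5, 0], [0, 0, -10.2]],
  [[12, -9.4, 0], [0, 0, -12.8]],
])

```text
t: 63.35
position: [0.4561, 0.3053, 0.1483]
orientation: [0.814, 0.58, -0.001, -0.0]
wrist_force: [-0.3, 0.5, -2.7]
gripper_width: 0.0118
finger_force: 79.8
```

Call:
arm_command([
  [[0, 0, 1], [0, 0, 0]],
  [[0, 0, 2], [0, 0, 0]],
  [[0, 0, 3], [0, 0, 0]],
  [[0, 0, 3], [0, 0, 0]],
  [[0, 0, 3], [0, 0, 0]],
])

```text
t: 63.77
position: [0.4568, 0.3029, 0.1187]
orientation: [0.815, 0.579, -0.001, -0.0]
wrist_force: [0.8, 0.1, -1.9]
gripper_width: 0.0118
finger_force: 79.8
```

```bash
python3 - <<'E'
from lid import *
st(); o=ctrl.get_obs(); z=o['position'][2]-.0076; print(z)
lidpose(z); c=look('wrist'); cv2.imwrite('pics/w13.png',c['pixels'][:,:,::-1])
print(R.from_quat(o['orientation']).as_matrix()[:,2].round(4))
s=look('scene')
for b in blobs(masks(s['pixels'])['copper'],2500,9000): print('scene',b[:,0].mean(0).round(),*rect(s,b,z))
E
```

```text
t 63.77 p [456.8 302.9 118.7] yaw_y -19.3 q [0.56 0.37 1.79 0.   0.98 0.9 ] F [ 0.8  0.1 -1.9] w 11.8 ff 79.8
0.11114456190535192
lid [402. 269.] [520.  278.9] [68.3 74.4] 55.2
lid [418. 213.] [513.  280.8] [147.  143.7] 70.7
grip [378. 404.] [484.1 222.8] [ 3.6 30.1] 23.3
grip [395. 365.] [498.2 243.6] [ 5.2 19.2] 29.1
grip [557. 274.] [575.3 269.1] [25.   2.5] 85.8
grip [538. 280.] [566.8 268.1] [33.7 11.7] 88.2
top [152. 249.] [512.5 294.6] [154.3 154.8] 70.3 (array([514.5, 278.9]), array([146.7, 147.1]), 70.3)
[-1.4e-03 -1.0e-04 -1.0e+00]
scene [435. 289.] [527.8 285.9] [163.2 168.3] 70.8
```

View pics/w13.png

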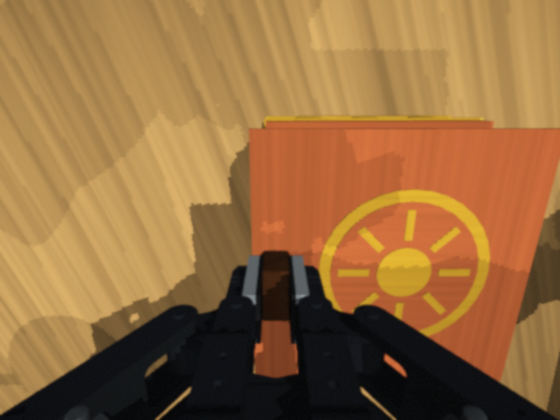

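The lid is held level over the box. Its sun disc is at (404,272) and serves as a clean centre mark. I compute the offset to the box from it.

```bash
cat > disc.py <<'E'
from plan import *
def disc(c,z):
    H,S,V=cv2.split(cv2.cvtColor(c['pixels'],cv2.COLOR_RGB2HSV)); m=((H>16)&(H<32)&(S>150)&(V>120)).astype(np.uint8)*255
    cs,_=cv2.findContours(m,cv2.RETR_LIST,cv2.CHAIN_APPROX_NONE); out=[]
    for b in cs:
        A=cv2.contourArea(b)
        if A>100 and 4*np.pi*A/cv2.arcLength(b,True)**2>.75:
            M=cv2.moments(b); u=[M['m10']/M['m00'],M['m01']/M['m00']]; out.append((np.round(u,1),round(A),(onplane(c,u,z)[0]*1000).round(1)[:2]))
    return out
E
python3 - <<'E'
from disc import *
c=look('wrist'); z=ctrl.get_obs()['position'][2]-.0076
for d in disc(c,z): print('wrist',d)
t=look('top'); print('top',[d for d in disc(t,z) if d[0][0]<230])
t0=dict(np.load('top0.npz')); t0['Rm']=R.from_quat(t0['rotation']).as_matrix(); print('top0',[d for d in disc(t0,.064) if d[0][0]<230])
w=dict(np.load('w2.npz')); print('w2 closed',disc(w,.064))
# left/top lid edges at the wrist view: corner (250,128) and right corner
P=onplane(c,[[250,128],[250,255]],z)*1000; print(P.round(1))
E
```

```text
wrist (array([403.5, 271.7]), 2010, array([519.7, 277.5]))
top []
top0 [(array([154.5, 247. ]), 722, array([523.5, 281.4])), (array([154.6, 247. ]), 794, array([523.5, 281.3]))]
w2 closed [(array([361.4, 209.2]), 885, array([523.5, 279.3])), (array([361.4, 207.4]), 6880, array([523.9, 280.7])), (array([361.3, 206.4]), 8952, array([524. , 281.6]))]
[[470.1 371.6 113.2]
 [448.  312.7 113.2]]
```

Call:
arm_command([
  [[0.3, 0.3, 0], [0, 0, 0]],
  [[0.3, 0.3, 1], [0, 0, 0]],
  [[0.3, 0.3, 2], [0, 0, 0]],
  [[0.3, 0.3, 3], [0, 0, 0]],
  [[0.3, 0.3, 3.4], [0, 0, 0]],
])

```text
t: 64.48
position: [0.46, 0.3056, 0.0837]
orientation: [0.815, 0.579, -0.001, -0.0]
wrist_force: [-0.3, -0.2, -2.2]
gripper_width: 0.0123
finger_force: 79.7
```

Call:
arm_command([
  [[0, 0, 0], [0, 0, 0]],
  [[0, 0, 0], [0, 0, 0]],
  [[0, 0, 0], [0, 0, 0]],
])

```text
t: 64.73
position: [0.4616, 0.3066, 0.0864]
orientation: [0.815, 0.579, 0.001, -0.0]
wrist_force: [-0.1, -0.1, -2.2]
gripper_width: 0.0118
finger_force: 79.8
```

```bash
python3 - <<'E'
from disc import *
st(); c=look('wrist'); z=ctrl.get_obs()['position'][2]-.0076
print(disc(c,z)); plan(([.4606,.3049,.078],ori(-19.2)))
cv2.imwrite('pics/w14.png',c['pixels'][:,:,::-1])
E
```

```text
t 64.73 p [461.6 306.6  86.4] yaw_y -19.2 q [0.57 0.42 1.82 0.   0.9  0.9 ] F [-0.1 -0.1 -2.2] w 11.8 ff 79.8
[(array([403.5, 271.7]), 2010, array([523.2, 280.3]))]
->  [461. 305.  78.] rows/call at limit 0.2
    [-0.2, -0.05, 0.86] [0.1, -0.2, 0.0]
```

Call:
arm_command([
  [[-0.05, 0, 0.3], [0, 0, 0]],
  [[-0.05, 0, 0.6], [0, 0, 0]],
  [[-0.05, 0, 0.9], [0, 0, 0]],
  [[-0.05, 0, 1.1], [0, 0, 0]],
  [[-0.05, 0, 1.1], [0, 0, 0]],
])

```text
t: 65.2
position: [0.4609, 0.3057, 0.0746]
orientation: [0.815, 0.579, 0.001, -0.0]
wrist_force: [0.1, 0.3, -2.0]
gripper_width: 0.0121
finger_force: 79.8
```

Call:
arm_command([
  [[0, 0, 0.1], [0, 0, 0]],
  [[0, 0, 0.2], [0, 0, 0]],
  [[0, 0, 0.3], [0, 0, 0]],
  [[0, 0, 0.4], [0, 0, 0]],
  [[0, 0, 0.4], [0, 0, 0]],
])

```text
t: 65.62
position: [0.4613, 0.306, 0.0717]
orientation: [0.815, 0.579, 0.001, -0.0]
wrist_force: [-1.0, -0.3, 1.2]
gripper_width: 0.0118
finger_force: 80.3
```

```bash
python3 - <<'E'
from disc import *
st(); c=look('wrist'); print(disc(c,.064))
E
```

```text
t 65.62 p [461.3 306.   71.7] yaw_y -19.2 q [0.56 0.43 1.83 0.   0.87 0.9 ] F [-1.  -0.3  1.2] w 11.8 ff 80.3
[(array([403.7, 271.9]), 2024, array([523.1, 279.3]))]
```

The lid met the rim at TCP 71.7 mm, where seating was predicted. Release and check.

Call:
arm_command([
  [[0, 0, 0], [0, 0, 0]],
  [[0, 0, 0], [0, 0, 0]],
  [[0, 0, 0], [0, 0, 0]],
  [[0, 0, -0.5], [0, 0, 0]],
  [[0, 0, -2.5], [0, 0, 0]],
], claw=4.5)

```text
t: 66.08
position: [0.4595, 0.3048, 0.0942]
orientation: [0.815, 0.579, -0.002, -0.001]
wrist_force: [-0.8, -0.7, 0.5]
gripper_width: 0.0448
finger_force: 0.0
```

Call:
arm_command([
  [[0, 0, -3], [0, 0, 0]],
  [[0, 0, -6], [0, 0, 0]],
  [[0, 0, -9], [0, 0, 0]],
  [[0, 0, -12], [0, 0, 0]],
  [[0, 0, -15], [0, 0, 0]],
])

```text
t: 66.5
position: [0.4608, 0.3055, 0.2483]
orientation: [0.815, 0.579, 0.002, -0.0]
wrist_force: [0.8, 0.0, -0.7]
gripper_width: 0.0451
finger_force: 0.0
```

```bash
python3 - <<'E'
from lid import *
from tiles import tiles
st(); lidpose(.064); c=look('wrist')
C=np.array([.517,.283]); t=np.radians(-19.2); X=np.array([np.cos(t),np.sin(t)]); Y=np.array([-X[1],X[0]])
for a in (.066,.03,-.03):
    r=[]
    for b in (-.066,-.03,.03,.066):
        u=np.round(proj(c,[*(C+a*X+b*Y),.064])[0]).astype(int); d=np.median(c['depth'][u[1]-1:u[1]+2,u[0]-1:u[0]+2]); r.append(round(float((c['xyz']+ray(c,u)[0]*d)[2]*1000,),1))
    print(a,r)
t=look('top'); tiles(t); cv2.imwrite('pics/top15.png',t['pixels'][:,:,::-1])
E
```

```text
t 66.5 p [460.8 305.5 248.3] yaw_y -19.2 q [0.56 0.27 1.59 0.   1.28 0.9 ] F [ 0.8  0.  -0.7] w 45.1 ff 0.0
lid [334. 181.] [516.3 281.3] [143.3 143.5] 70.8
grip [275. 191.] [460.2 303.9] [27.9 12.6] 71.1
top [154. 250.] [516.4 284.1] [146.4 145.4] 70.8 (array([516.6, 282.9]), array([145.8, 144.9]), 70.8)
0.066 [64.0, 64.2, 64.1, 63.8]
0.03 [64.1, 65.2, 64.6, 63.7]
-0.03 [64.3, 63.8, 64.3, 64.0]
```

View pics/top15.png

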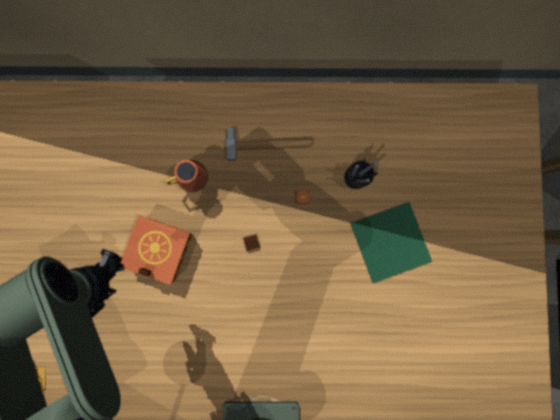

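The top view shows the lid seated on the box at (154,249), level at 64 mm across its top. Only the two small tiles remain, at (251,243) and (302,197). The hammer, jug and pot are where they started.

```bash
python3 -c "
from workcell import ctrl
print(ctrl.close_job())"
```

```text
the job is handed in; nothing more can be done
None
```

Done and handed in, with no verdict shown: the lid was tipped open, lifted off and laid on the mat; all four large tiles are in the box copper up (three turned over), the lid is seated level at 64 mm, and the small tiles, hammer, jug and punch pot look unmoved.

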